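Turn a print bed round for the next job

ROBOT

A 6-joint arm with a two-finger parallel gripper is mounted at the origin on the work surface. World frame = base frame: x ahead of the robot, y to its left, z up, the work surface at z = 0. Lengths are in m, angles in rad, forces in N, time in s.
With the tool pointing down it reaches from about 0.375 to 0.975 m from the base axis. Payload 3.8 kg.
Tool frame: the origin (TCP) lies midway between the tips of the shut fingers; the grasp point (between the pads) lies 19 mm behind it; z points along the fingers, y is the line along which they close (so a half turn about z gives the same grasp; the last joint's range is limited). The gripper opens to 88 mm and grips with 3 to 60 N. Pads are 18 mm wide; open, the fingers measure 123 mm over their backs; the gripper's body (75 mm by 187 mm) begins 45 mm behind the grasp point.
Start: joints at [-1.278, 0.264, 1.604, -0, 1.274, -0.037], TCP at [0.219, -0.639, 0.239] pointing down, gripper open.
Joint ranges: [-2.63, 2.63], [-0.94, 2.18], [0.31, 2.57], [-1.31, 4.45], [0, 2.66], [-2.55, 2.55]. Speed limits (rad/s): [2.57, 2.57, 3.14, 3.14, 3.14, 3.14].

INTERFACE

Orientations are given as a rotation vector (axis times angle).
In Python, from bench import arm gives the robot as it stands. The module is installed in compiled form; this text tells all that it offers.
- The arm moves only by the tool step_arm, never from a script. Its argument "motion" is a list of rows, each an object with "travel": the shift along the tool's x, y, z in m, a list of three; "roll": the turn about the tool's z in degrees. A call has 1 to 12 rows; each row is the pose to reach, as a shift and turn from the pose commanded when the call began, along the tool's axes at that moment; what a row does not reach only later rows make up. A row lasts 1/10 s, in which the tool goes at most 50 mm and 8.59 degrees, less where a joint would pass 70% of its speed; a pose out of reach is approached as far as the arm can. A call with a gripper value outside its range is refused whole. "claw" is the opening, from -1 (shut) to 1 (fully open), set as the call begins (left out, the last holds). The fingers move at their own pace and stop on an object; "grip_force" is the grip in N (left out, the last holds). Time passes only in rows, so rows that repeat a pose let the fingers close. It gives the time, the measured TCP pose, the force, the opening and the grip force at its end, in the units of the state.
- arm.sense(): the state, without advancing time (a new reading comes with each control period).
- arm.capture(name): name is "scene" or "side" or "wrist"; returns a dict with "image" (420x560x3 uint8, blue, green, red), "vfov" (degrees; the focal length in pixels is half the picture's height over the tangent of half this angle, whatever the lens; pixels are square), "cx", "cy" (the principal point, pixels), "D" ([k1, k2, p1, p2, k3] as OpenCV has them; the pictures are not rectified), "xyz" and "rotation" of the camera in the world; the wrist camera has in their place "tool_from_camera" (4x4, takes a point from camera to tool coordinates, whose origin is the TCP and whose axes are the flange's). Camera axes: x right, y down, z forward; pixel columns grow to the right and rows downward; lengths in m; the calibration is good to about 2 mm. A picture is of the moment at which its call begins: read the wrist's pose just before it. There is no depth.
- arm.hand_in(): hands the job in; it is judged then, once.
The state is a dict: "time": time; "joint_pos": joint angles; "joint_velocities": joint speeds; "tau": joint torques, N m; "eef_pos": TCP position; "ee_rot": TCP orientation; "force": force on the tool from outside, world axes, zero at the start; "moment": the same for the moment, N m; "opening": opening from 0.0 (shut) to 1.0 (fully open); "grasp_force": force on a finger pad.
Only numpy, scipy, OpenCV 4.12 (cv2) and the standard library are available. Lean on these libraries where they do the work, as an engineer would, in place of code of your own. Each camera call takes 0.05 s, during which the arm holds its last target. There are 200 camera calls.

TASK

Switch the print bed's isolator off and leave it off while you work: pack every finished print upright and flat on the floor of the cardboard kit box, and with the scraper (never with the fingers on the scraps) sweep every loose scrap off the bed into the grey tray along its edge. Stand the scraper upright back on its yellow-edged pad, then as the last thing switch the isolator on again. Touch prints and scraper only while the isolator is off, and leave the other things on the bench where they are.

Things in the scene. Friction and masses are not known exactly. Their poses are not given: they have to be found in the camera images.
- bed_top (a point): Centre of the top of the fixed print bed, an amber plate in an aluminium frame, 35 mm above the bench; z up. Lips 8 mm high run along its near edge (inside face at own x = -116 mm) and sides (inside faces at own y = +-126 mm). Its far edge, own x = +120 mm, is open: scraps fall off it into the tray. Four black clips on the side lips at own x = +-60 mm stand 18 mm above the bed top.
- tray_floor (a point): Centre of the floor of the grey scrap tray, fixed along the bed's open edge; axes as the bed's. Inside 88 mm (own x) by 260 mm (own y); this floor is 31 mm below the bed top and 166 mm from the bed's centre along own x; the rim is 22 mm above this floor, 9 mm below the bed top.
- kit_box_in (a point): Centre of the inner floor of the open cardboard kit box (fixed, left or right of the bed), 4 mm above the bench, z up. Inside 200 mm long (own x) by 52 mm wide (own y); walls 4 mm thick, 28 mm high above this floor. All the prints fit standing in one row, their lengths along own x, with 20 mm to spare in all when all four are there.
- isolator (a joint): Red toggle of the bed's isolator, rad: 0 = off (leans 34 degrees to the switch board's -x), 0.6 = upright, 1.2 = on (leans 34 degrees to +x, away from the scraper pad). Over-centre: past upright it falls by itself to the end stop and stays; less than 1 N at the tip moves it. Starts on.
- isolator_hinge (a point): Hinge of the toggle, 55 mm above the bench on the switch board; own y is the hinge axis, own x and z as the board's. The toggle is 75 mm long: a steel arm 12 mm wide (y), from 41 mm on a red head 22 mm wide, 16 mm thick. Grey housing below: 70 (x) by 62 mm (y), top 50 mm above the bench; low yellow cheeks beside the toggle are flush with that top.
- isolator_tip (a point): Tip of the toggle's red head, 75 mm from the hinge; moves with it.
- scraper_pad (a point): Centre of the scraper's pad, a grey field with a yellow edge 70 by 116 mm on the black switch board, 8 mm above the bench, 160 mm from the hinge along own -x; own axes as the board's. The board is 270 by 130 mm, fixed, left or right of the bed.
- scraper: Scraper block: steel blade block 24 mm thick (own x) by 90 mm long (own y) by 32 mm high, with a red square handle 28 by 28 mm on it from 32 to 88 mm high; own z up, origin at the centre of its underside, 180 g. Starts standing on its pad with its long side roughly along the board's y.
- duct: Orange printed duct: base 48 mm long (own x) by 42 mm wide (own y) by 12 mm high, on it a neck 30 mm (x) by 26 mm (y) that forks into two prongs at 57 mm, 78 mm high in all, own z up; origin at the centre of its underside. About 60 g, heavy-footed. May be absent.
- shell: White printed camera shell: base 42 mm long (own x) by 42 mm wide (own y) by 12 mm high, on it a square neck 30 by 30 mm up to 76 mm, own z up; origin at the centre of its underside. About 60 g, heavy-footed. May be absent.
- clamp: Blue printed clamp: base 54 mm long (own x) by 42 mm wide (own y) by 12 mm high, on it a rib 40 mm (x) by 20 mm (y) up to 76 mm, own z up; origin at the centre of its underside. About 60 g, heavy-footed. May be absent.
- leveller: Green printed levelling foot: base 36 mm long (own x) by 42 mm wide (own y) by 12 mm high, on it a neck 20 mm (x) by 28 mm (y) with a round black spot on top, up to 76 mm, own z up; origin at the centre of its underside. About 60 g, heavy-footed. May be absent.
- scrap0: Yellow-orange scrap of printed plastic, 18 by 13 by 9 mm, lying loose on the bed; origin at the centre of its underside. May be absent.
- scrap1: White scrap of printed plastic, 18 by 13 by 9 mm, lying loose on the bed; origin at the centre of its underside. May be absent.
- scrap2: Yellow-orange scrap of printed plastic, 18 by 13 by 9 mm, lying loose on the bed; origin at the centre of its underside. May be absent.
- scrap3: White scrap of printed plastic, 18 by 13 by 9 mm, lying loose on the bed; origin at the centre of its underside. May be absent.
- scrap4: Yellow-orange scrap of printed plastic, 18 by 13 by 9 mm, lying loose on the bed; origin at the centre of its underside. May be absent.
- glue: Bystander: white glue pot with yellow cap, 32 mm across, 90 mm high, behind the bed; to be left where it is.
- nozzle_jar: Bystander: clear jar with black lid, 48 mm across, 50 mm high; to be left where it is.
- spool: Bystander: black filament spool lying flat, 170 mm across, 60 mm high; to be left where it is.
- sd_case: Bystander: blue card case, 70 by 50 by 20 mm, beyond the tray; to be left where it is.
There are look-alikes about, which are no part of the job. Several things have the shape of the scraper; the one meant has the colours described above. What is shaped like the shell but pink or turquoise is not meant.

How it is judged:
On the way, in this order (a step that is already met when the one before it is completed fails the run):
1. the isolator is switched off (value of joint isolator below 0.12 rad), for 0.2 s.
2. all prints stand packed in the kit box and all scraps lie in the tray (x of duct in the frame of kit_box_in between -0.102 and 0.102 m and y of duct in the frame of kit_box_in between -0.028 and 0.028 m and z of duct in the frame of kit_box_in between -0.005 and 0.007 m and angle between each of duct, shell, clamp, leveller's own z axis and vertical below 0.12 rad and linear speed of each of duct, shell, clamp, leveller below 0.03 m/s and x of shell in the frame of kit_box_in between -0.102 and 0.102 m and y of shell in the frame of kit_box_in between -0.028 and 0.028 m and z of shell in the frame of kit_box_in between -0.005 and 0.007 m and x of clamp in the frame of kit_box_in between -0.102 and 0.102 m and y of clamp in the frame of kit_box_in between -0.028 and 0.028 m and z of clamp in the frame of kit_box_in between -0.005 and 0.007 m and x of leveller in the frame of kit_box_in between -0.102 and 0.102 m and y of leveller in the frame of kit_box_in between -0.028 and 0.028 m and z of leveller in the frame of kit_box_in between -0.005 and 0.007 m and x of scrap0 in the frame of tray_floor between -0.051 and 0.046 m and y of scrap0 in the frame of tray_floor between -0.134 and 0.134 m and z of scrap0 in the frame of tray_floor between -0.008 and 0.025 m and x of scrap1 in the frame of tray_floor between -0.051 and 0.046 m and y of scrap1 in the frame of tray_floor between -0.134 and 0.134 m and z of scrap1 in the frame of tray_floor between -0.008 and 0.025 m and x of scrap2 in the frame of tray_floor between -0.051 and 0.046 m and y of scrap2 in the frame of tray_floor between -0.134 and 0.134 m and z of scrap2 in the frame of tray_floor between -0.008 and 0.025 m and x of scrap3 in the frame of tray_floor between -0.051 and 0.046 m and y of scrap3 in the frame of tray_floor between -0.134 and 0.134 m and z of scrap3 in the frame of tray_floor between -0.008 and 0.025 m and x of scrap4 in the frame of tray_floor between -0.051 and 0.046 m and y of scrap4 in the frame of tray_floor between -0.134 and 0.134 m and z of scrap4 in the frame of tray_floor between -0.008 and 0.025 m), for 0.2 s.
3. the isolator is switched on again (value of joint isolator above 1.08 rad), for 0.2 s.
At the end, for the whole second after the job is handed in: Every print present stands upright (within 7 degrees) on the floor of the kit box (underside within 7 mm of it), every scrap present lies in the tray beyond the bed's far edge, the scraper stands upright on its pad within 30 mm of the pad's centre, the isolator is on (above 1.08 rad), all at rest (all of step 2 and horizontal distance between scraper and scraper_pad below 0.03 m and angle between scraper's own z axis and vertical below 0.1 rad and z of scraper in the frame of scraper_pad between -0.005 and 0.007 m and linear speed of scraper below 0.03 m/s and value of joint isolator above 1.08 rad); the robot touches nothing.
It fails at once if prints or scraper touched by the fingers while the isolator is on (value of joint isolator above 0.9 rad and (contact force between the fingers and duct above 1 N or contact force between the fingers and shell above 1 N or contact force between the fingers and clamp above 1 N or contact force between the fingers and leveller above 1 N or contact force between the fingers and scraper above 1 N)).
It fails at once if scraps touched with the fingers (contact force between the fingers and scrap0 above 0.5 N or contact force between the fingers and scrap1 above 0.5 N or contact force between the fingers and scrap2 above 0.5 N or contact force between the fingers and scrap3 above 0.5 N or contact force between the fingers and scrap4 above 0.5 N).
It fails at once if a bystander moved more than 20 mm (distance of any of glue, nozzle_jar, spool, sd_case from where it was at the start of the episode above 0.02 m).
Of duct, shell, clamp, leveller only 3 to 4 are there at a start; the rules pass over those that are not, and their reading is None.
Of scrap0, scrap1, scrap2, scrap3, scrap4 only 3 to 5 are there at a start; the rules pass over those that are not, and their reading is None.
At some moment in a run one of duct, shell, clamp, leveller may be knocked a few centimetres aside while the robot is not near it.
It also fails if it takes over 210 s, if anything falls off the work surface, if the arm or the gripper's body presses on something with over 40 N, if the wrist force passes 120 N, or if a joint passes its speed limit or range.

## Working session

There is one attempt and no reset: what is moved stays moved. The work goes in short steps, Python scripts to look and compute and a tool call to move; the robot and the scene stay as the last step left them, time stands still between calls to the robot, and variables do not carry over. Pictures are saved under pics/ and viewed, at most 14 in all, crops included, and the job is handed in when it is done.

Besides the shell and the picture viewer there is one more tool, called after ">>>" by a JSON object that holds its "method" and its "body", one argument or row to a line. step_arm: Moves the arm, as the interface text tells. Its arguments: {"type":"object","properties":{"motion":{"type":"array"},"claw":{"type":"number"},"grip_force":{"type":"number"}},"required":["motion"]}

```bash
mkdir -p pics; cat > h.py <<'E'
import numpy as np, cv2, pickle
from scipy.spatial.transform import Rotation as R
from bench import arm
def grab(n,f):
    s=arm.sense(); c=arm.capture(n); c['s']=s
    pickle.dump(c,open(f'pics/{f}.pkl','wb')); cv2.imwrite(f'pics/{f}.png',c['image']); return c
def load(f): return pickle.load(open(f'pics/{f}.pkl','rb'))
def pose(c):
    if 'tool_from_camera' in c:
        T=np.array(c['tool_from_camera']); r=R.from_rotvec(c['s']['ee_rot']).as_matrix()
        return r@T[:3,3]+c['s']['eef_pos'], r@T[:3,:3]
    r=np.array(c['rotation'],float)
    r=R.from_rotvec(r).as_matrix() if r.size==3 else r
    return np.array(c['xyz'],float), r
def K(c):
    f=c['image'].shape[0]/2/np.tan(np.radians(c['vfov'])/2)
    return np.array([[f,0,c['cx']],[0,f,c['cy']],[0,0,1.]])
def px2w(c,uv,z):
    p,r=pose(c); uv=np.array(uv,float).reshape(-1,1,2)
    n=cv2.undistortPoints(uv,K(c),np.array(c['D'],float)).reshape(-1,2)
    d=np.c_[n,np.ones(len(n))]@r.T
    z=np.broadcast_to(z,len(n))
    return p+d*((z-p[2])/d[:,2])[:,None]
def w2px(c,X):
    p,r=pose(c); q=(np.array(X,float).reshape(-1,3)-p)@r
    return cv2.projectPoints(q,np.zeros(3),np.zeros(3),K(c),np.array(c['D'],float))[0].reshape(-1,2)
E
python3 - <<'E'
from h import *
for n in ['scene','side','wrist']:
    c=grab(n,n+'0'); p,r=pose(c); print(n,p,r[:,2],c['vfov'],c['D'],c['cx'],c['cy'])
s=arm.sense(); print(s)
cv2.imwrite('pics/a.png',cv2.resize(load('scene0')['image'],(800,600),interpolation=cv2.INTER_CUBIC))
cv2.imwrite('pics/b.png',cv2.resize(load('side0')['image'],(800,600),interpolation=cv2.INTER_CUBIC))
E
```

```text
scene [1.25766267 0.31954728 1.02345015] [-0.59371755 -0.17855552 -0.78461289] 46.15959505708296 [-0.11292894  0.          0.          0.          0.        ] 284.97348737776474 208.16214077575327
side [0.19923708 1.2023903  0.92614707] [ 0.24276483 -0.76539148 -0.59602107] 44.470208291402095 [-0.0180844  0.         0.         0.         0.       ] 280.227451493394 208.90804699344588
wrist [ 0.29463392 -0.61286501  0.38308346] [-0.29130009 -0.09739224 -0.95166118] 66.26849841941028 [-0.01611323  0.          0.          0.          0.        ] 278.02534859125893 211.02792453972432
{'time': 0.15, 'joint_pos': array([-1.27791085e+00,  2.64612936e-01,  1.60504372e+00, -2.30372059e-05,
        1.27372952e+00, -3.69109335e-02]), 'joint_velocities': array([ 0.00062476, -0.00138353, -0.00407211,  0.0014015 , -0.00022496,
       -0.0020582 ]), 'tau': array([ 1.33684998e-04, -5.02848423e+01, -3.57469475e+01,  7.28871371e-02,
        2.50199251e-02, -9.95202026e-05]), 'eef_pos': array([ 0.2184229 , -0.63809696,  0.23766086]), 'ee_rot': array([-3.09722346e+00, -5.15417381e-01,  3.93675010e-04]), 'force': array([-0.40784828,  0.5805707 ,  0.22991238]), 'moment': array([-0.01072497, -0.01522171, -0.06013556]), 'grasp_force': 0.0, 'opening': 1.002192580643534}
```

View pics/a.png

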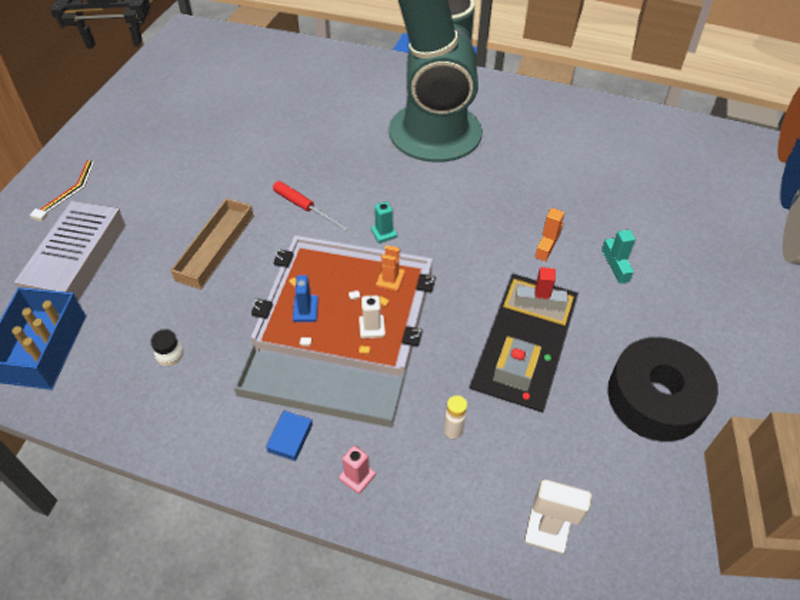

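View pics/b.png

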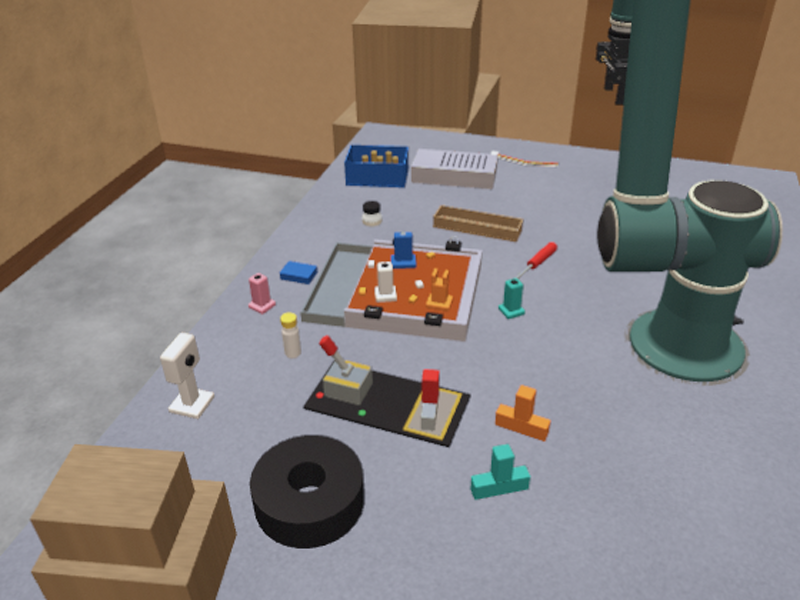

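Candidates: scraper = red handle/steel block at scene (545,285). Look-alikes are orange (550,235) and turquoise (620,255). Shell = white (371,315). Look-alikes are turquoise (384,220) and pink (356,468). Clamp is blue (303,298) and duct is orange (390,268); the leveller is absent. The scraps are yellow at (295,283), (383,300) and (364,349), white at (354,294) and (305,341).

```bash
python3 - <<'E'
from h import *
i=load('scene0')['image']
def crop(i,x,y,w,h,k,f): cv2.imwrite(f'pics/{f}.png',cv2.resize(i[y:y+h,x:x+w],None,fx=k,fy=k,interpolation=cv2.INTER_CUBIC))
crop(i,115,135,200,150,4,'c1')
crop(i,320,180,100,110,5,'c2')
E
```

```text
(no output)
```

View pics/c1.png

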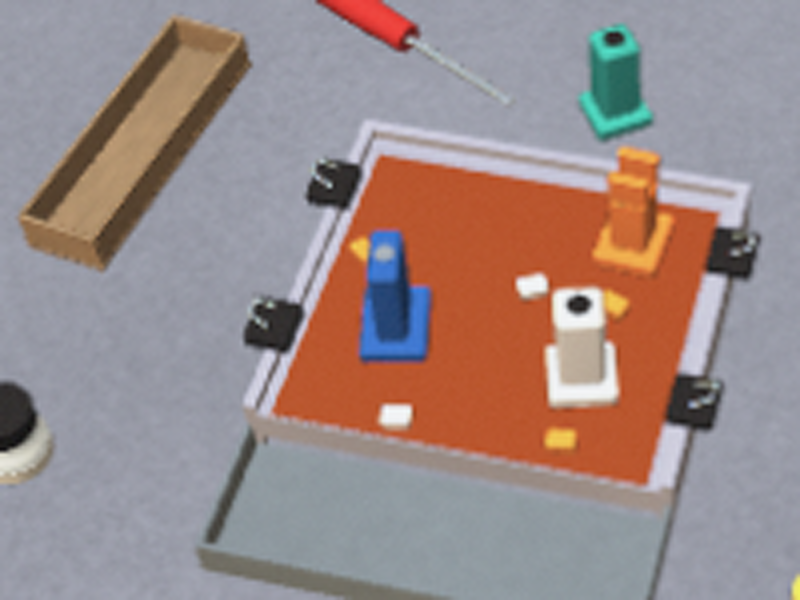

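View pics/c2.png

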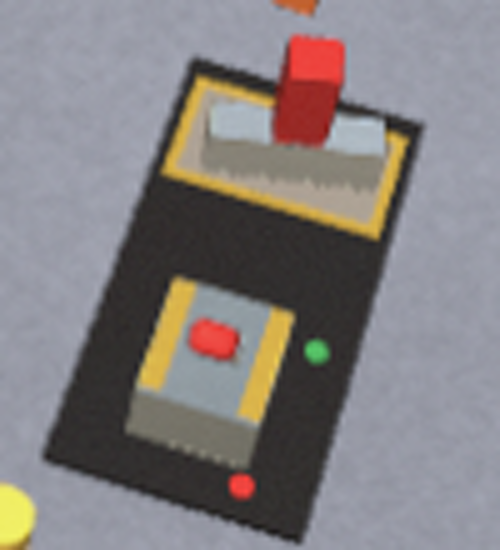

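```bash
cat > m.py <<'E'
from h import *
def rigid(A,B): # B = R A + t, 2D
    a=A.mean(0);b=B.mean(0);A0=A-a;B0=B-b
    th=np.arctan2((A0[:,0]*B0[:,1]-A0[:,1]*B0[:,0]).sum(),(A0*B0).sum())
    r=np.array([[np.cos(th),-np.sin(th)],[np.sin(th),np.cos(th)]])
    t=b-r@a; return th,t,np.abs(A@r.T+t-B).max(0)
E
python3 - <<'E'
from m import *
c=load('scene0'); np.set_printoptions(precision=4,suppress=True)
q1=lambda L:np.array(L)/4+[115,135]
q2=lambda L:np.array(L)/5+[320,180]
B=px2w(c,q2([(193,58),(423,125),(302,543),(44,458)]),.008)[:,:2]; print('board',B)
print(rigid(np.array([[-.135,-.065],[-.135,.065],[.135,.065],[.135,-.065]]),B))
H=px2w(c,q2([(175,278),(294,313),(255,423),(138,385)]),.05)[:,:2];print('house',H,H.mean(0))
P=px2w(c,q2([(205,78),(408,135),(378,240),(163,176)]),.008)[:,:2];print('pad',P,P.mean(0))
D=px2w(c,q1([(375,155),(720,212),(648,485),(272,415)]),.035)[:,:2]; print('bed',D)
print(rigid(np.array([[-.116,-.126],[-.116,.126],[.12,.126],[.12,-.126]]),D))
X=px2w(c,q1([(177,17),(247,40),(103,250),(22,220)]),.032)[:,:2]; print('box',X, X.mean(0), np.linalg.norm(np.diff(X,axis=0),axis=1))
d=X[3]-X[0]; e=X[2]-X[1];print(np.degrees([np.arctan2(d[1],d[0]),np.arctan2(e[1],e[0])]))
for n,l in dict(clamp=[(366,288),(430,290),(426,347),(360,347)],shell=[(548,347),(615,345),(617,392),(552,392)],duct=[(610,213),(672,217),(655,263),(596,248)]).items():
    x=px2w(c,q1(l),.047)[:,:2]; print(n,x,x.mean(0),np.linalg.norm(np.diff(x,axis=0),axis=1))
print('scraps',px2w(c,q1([(358,248),(533,285),(615,303),(396,415),(561,438)]),.041))
print('scraper top handle',px2w(c,q2([(290,38),(343,42),(338,80),(283,75)]),.096).mean(0))
print('blade top front edge',px2w(c,q2([(207,137),(386,155)]),.04))
s=arm.sense();print(R.from_rotvec(s['ee_rot']).as_matrix())
E
```

```text
board [[0.3719 0.2606]
 [0.3786 0.3883]
 [0.6481 0.3745]
 [0.6406 0.2469]]
(np.float64(-0.05186598545306446), array([0.5098, 0.3176]), array([0.0007, 0.0013]))
house [[0.5484 0.2849]
 [0.5506 0.3443]
 [0.6174 0.3389]
 [0.6139 0.2819]] [0.5826 0.3125]
pad [[0.3837 0.2698]
 [0.3879 0.3817]
 [0.4617 0.3781]
 [0.4561 0.2631]] [0.4224 0.3232]
bed [[ 0.4615 -0.1374]
 [ 0.4367  0.0991]
 [ 0.6543  0.1209]
 [ 0.6787 -0.1127]]
(np.float64(0.10539059202397617), array([ 0.5558, -0.0077]), array([0.0097, 0.0092]))
box [[ 0.3796 -0.3297]
 [ 0.3853 -0.2706]
 [ 0.5925 -0.2759]
 [ 0.5865 -0.3403]] [ 0.486  -0.3041] [0.0594 0.2072 0.0647]
[-2.9328 -1.468 ]
clamp [[ 0.5777 -0.0923]
 [ 0.5664 -0.0532]
 [ 0.6089 -0.0385]
 [ 0.6218 -0.0773]] [ 0.5937 -0.0653] [0.0407 0.0449 0.0409]
shell [[0.5852 0.033 ]
 [0.5707 0.0718]
 [0.604  0.0845]
 [0.6164 0.047 ]] [0.5941 0.0591] [0.0414 0.0357 0.0394]
duct [[0.4701 0.0339]
 [0.4606 0.0733]
 [0.5008 0.0749]
 [0.5009 0.035 ]] [0.4831 0.0543] [0.0405 0.0402 0.0399]
scraps [[ 0.5447 -0.1129  0.041 ]
 [ 0.5378  0.0053  0.041 ]
 [ 0.5351  0.0596  0.041 ]
 [ 0.6583 -0.0385  0.041 ]
 [ 0.6426  0.0621  0.041 ]]
scraper top handle [0.4299 0.3231 0.096 ]
blade top front edge [[0.4495 0.2808 0.04  ]
 [0.432  0.371  0.04  ]]
[[ 0.9461  0.3239 -0.0005]
 [ 0.3239 -0.9461  0.0017]
 [ 0.     -0.0018 -1.    ]]
```

```bash
cat > go.py <<'E'
import sys
from h import *
# go.py x,y,z,yawdeg ...: prints tool-axis travel and roll from present pose
s=arm.sense(); M=R.from_rotvec(s['ee_rot']).as_matrix()
yaw=np.degrees(np.arctan2(M[1,0],M[0,0])); print('t',round(s['time'],1),'at',np.round(s['eef_pos'],4),'yaw',round(yaw,2),'open',round(s['opening'],3),'F',np.round(s['force'],1),'g',round(s['grasp_force'],1), 'j6',round(s['joint_pos'][5],2))
for a in sys.argv[1:]:
    v=[float(k) for k in a.split(',')]
    print(a,'->',np.round(M.T@(np.array(v[:3])-s['eef_pos']),4), 'roll',round((yaw-v[3]+180)%360-180,1))
E
python3 go.py 0.5,-0.02,0.38,-3
```

```text
t 0.1 at [ 0.2184 -0.6381  0.2377] yaw 18.9 open 1.002 F [-0.4  0.6  0.2] g 0.0 j6 -0.04
0.5,-0.02,0.38,-3 -> [ 0.4666 -0.4938 -0.1414] roll 21.9
```

>>> {"method": "step_arm", "body": {
  "motion": [
    {"travel":[0.467,-0.494,-0.141],"roll":21.9},
    {"travel":[0.467,-0.494,-0.141],"roll":21.9},
    {"travel":[0.467,-0.494,-0.141],"roll":21.9},
    {"travel":[0.467,-0.494,-0.141],"roll":21.9},
    {"travel":[0.467,-0.494,-0.141],"roll":21.9},
    {"travel":[0.467,-0.494,-0.141],"roll":21.9},
    {"travel":[0.467,-0.494,-0.141],"roll":21.9},
    {"travel":[0.467,-0.494,-0.141],"roll":21.9},
    {"travel":[0.467,-0.494,-0.141],"roll":21.9},
    {"travel":[0.467,-0.494,-0.141],"roll":21.9},
    {"travel":[0.467,-0.494,-0.141],"roll":21.9},
    {"travel":[0.467,-0.494,-0.141],"roll":21.9}
  ],
  "claw": -1
}}

```text
time: 1.35
eef_pos: [0.4624, -0.102, 0.361]
ee_rot: [3.14, -0.082, 0.001]
force: [-0.1, -0.4, -0.6]
opening: 0.011
grasp_force: 0.0
```

```bash
python3 go.py 0.5,-0.02,0.38,-3
```

```text
t 1.4 at [ 0.4624 -0.102   0.361 ] yaw -3.01 open 0.011 F [-0.1 -0.4 -0.6] g 0.0 j6 1.35
0.5,-0.02,0.38,-3 -> [ 0.0333 -0.0839 -0.019 ] roll -0.0
```

>>> {"method": "step_arm", "body": {
  "motion": [
    {"travel":[0.033,-0.084,-0.019],"roll":0},
    {"travel":[0.033,-0.084,-0.019],"roll":0},
    {"travel":[0.033,-0.084,-0.019],"roll":0},
    {"travel":[0.033,-0.084,-0.019],"roll":0},
    {"travel":[0.033,-0.084,-0.019],"roll":0}
  ]
}}

```text
time: 1.85
eef_pos: [0.4989, -0.0226, 0.3789]
ee_rot: [3.14, -0.083, -0.002]
force: [0.2, -0.5, 0.2]
opening: 0.006
grasp_force: 0.0
```

```bash
python3 - <<'E'
from h import *
c=grab('wrist','w1'); cv2.imwrite('pics/w1b.png',cv2.resize(c['image'],(800,600),interpolation=cv2.INTER_CUBIC))
E
python3 go.py 0.68,0.31,0.24,-3
```

```text
t 1.9 at [ 0.4989 -0.0229  0.3789] yaw -3.09 open 0.002 F [-0.4 -0.4 -0. ] g 0.0 j6 1.53
0.68,0.31,0.24,-3 -> [ 0.1631 -0.3422  0.1386] roll -0.1
```

View pics/w1b.png

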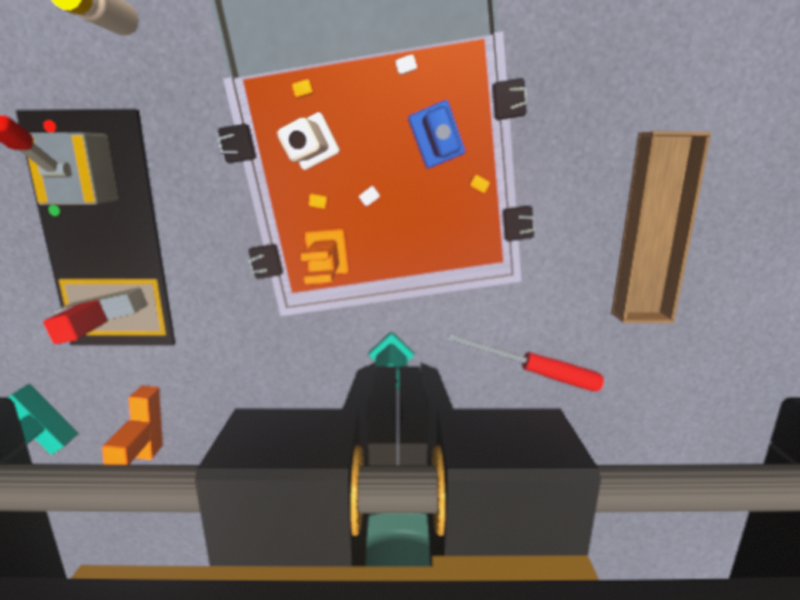

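```bash
python3 - <<'E'
from m import *
np.set_printoptions(precision=4,suppress=True)
c=load('w1'); q=lambda L:(np.array(L,float)*.7)
P=lambda L,z:px2w(c,q(L),z)[:,:2]
def ang(a,b): d=b-a; return np.degrees(np.arctan2(d[1],d[0])),np.linalg.norm(d)
D=P([(243,78),(485,38),(504,262),(291,293)],.035); print('amber',D,D.mean(0))
for i,j in [(0,1),(1,2),(3,2),(0,3)]: print(ang(D[i],D[j]))
print('lip outer near',P([(282,314),(521,280)],.043))
X=P([(640,132),(710,132),(673,321),(614,316)],.032); print('box',X,X.mean(0))
for i,j in [(0,1),(2,1),(3,2),(3,0)]: print(ang(X[i],X[j]))
S=P([(278,127),(309,113),(325,147),(295,160)],.111); print('shell neck',S.mean(0),P([(298,139)],.111),ang(S[3],S[0]),ang(S[1],S[0]))
print('shell base',P([(338,154),(305,167)],.047))
C=P([(409,113),(444,102),(466,152),(429,166)],.047); print('clamp base',C,C.mean(0),ang(C[3],C[0]),ang(C[2],C[1]),ang(C[2],C[3]),'spot',P([(444,131)],.111))
T=P([(307,231),(345,229),(348,270)],.047); print('duct base',T,(T[0]+T[2])/2,ang(T[2],T[1]),ang(T[1],T[0]),'prongs',P([(316,256),(318,279)],.113))
print('scraps',P([(302,88),(406,64),(317,201),(369,196),(480,184)],.042))
B=P([(18,111),(139,110),(173,345),(62,343)],.008); print('board',B); 
p=P([(59,280),(153,279),(165,335),(70,335)],.008);print('pad',p,p.mean(0))
print('scraper handle',P([(45,320),(88,303),(105,325),(62,343)],.096),P([(75,323)],.096))
print('glue',P([(72,2)],.09),'hinge',P([(57,168)],.055))
E
```

```text
amber [[ 0.6568  0.1186]
 [ 0.6789 -0.116 ]
 [ 0.4599 -0.1375]
 [ 0.4371  0.0987]] [ 0.5582 -0.009 ]
(np.float64(-84.63055161518969), np.float64(0.23563214497340543))
(np.float64(-174.38280532815145), np.float64(0.22001878290855714))
(np.float64(-84.488347432285), np.float64(0.23732309994715842))
(np.float64(-174.82244996235687), np.float64(0.2206069824132309))
lip outer near [[ 0.4157  0.1097]
 [ 0.4408 -0.1545]]
box [[ 0.5869 -0.2737]
 [ 0.5836 -0.3454]
 [ 0.3796 -0.334 ]
 [ 0.3894 -0.2651]] [ 0.4849 -0.3046]
(np.float64(-92.64661939980606), np.float64(0.071720402919043))
(np.float64(-3.2071681960088334), np.float64(0.20439563112568646))
(np.float64(-98.11507540869235), np.float64(0.06952220008990603))
(np.float64(-2.4974256030529753), np.float64(0.19776121217157247))
shell neck [0.5965 0.053 ] [[0.5951 0.0564]] (np.float64(22.18908753094206), np.float64(0.029575674862207448)) (np.float64(109.15200116806703), np.float64(0.028980669134736143))
shell base [[0.5813 0.0313]
 [0.5707 0.0654]]
clamp base [[ 0.6153 -0.0406]
 [ 0.6234 -0.0746]
 [ 0.5765 -0.0953]
 [ 0.5651 -0.0583]] [ 0.595
[... 200 characters left out ...]
0627)) spot [[ 0.5948 -0.0677]]
duct base [[0.5068 0.0706]
 [0.5068 0.0309]
 [0.4629 0.0316]] [0.4849 0.0511] (np.float64(-0.840166255429747), np.float64(0.043869427851074276)) (np.float64(89.91782331442246), np.float64(0.039708063796309756)) prongs [[0.4937 0.0515]
 [0.472  0.0519]]
scraps [[ 0.6437  0.061 ]
 [ 0.6592 -0.0399]
 [ 0.5364  0.0578]
 [ 0.5385  0.0039]
 [ 0.5445 -0.11  ]]
board [[0.6442 0.3696]
 [0.6372 0.2406]
 [0.3708 0.2585]
 [0.3805 0.3955]]
pad [[0.4597 0.3766]
 [0.4549 0.2649]
 [0.3844 0.2656]
 [0.3904 0.3826]] [0.4224 0.3224]
scraper handle [[0.44   0.3337]
 [0.4553 0.2853]
 [0.4315 0.2741]
 [0.4144 0.3234]] [[0.4352 0.304 ]]
glue [[0.7142 0.2361]] hinge [[0.5841 0.3099]]
```

>>> {"method": "step_arm", "body": {
  "motion": [
    {"travel":[0.158,-0.345,0.12],"roll":0},
    {"travel":[0.158,-0.345,0.12],"roll":0},
    {"travel":[0.158,-0.345,0.12],"roll":0},
    {"travel":[0.158,-0.345,0.12],"roll":0},
    {"travel":[0.158,-0.345,0.12],"roll":0},
    {"travel":[0.158,-0.345,0.12],"roll":0},
    {"travel":[0.158,-0.345,0.12],"roll":0},
    {"travel":[0.158,-0.345,0.12],"roll":0},
    {"travel":[0.158,-0.345,0.12],"roll":0},
    {"travel":[0.158,-0.345,0.12],"roll":0},
    {"travel":[0.158,-0.345,0.12],"roll":0},
    {"travel":[0.158,-0.345,0.12],"roll":0}
  ]
}}

```text
time: 3.1
eef_pos: [0.6758, 0.3124, 0.2615]
ee_rot: [-3.14, 0.086, -0.003]
force: [-0.4, 1.0, 0.6]
opening: 0.01
grasp_force: 0.0
```

```bash
python3 go.py 0.675,0.312,0.094,-3 0.582,0.316,0.094,-3  0.60,0.316,0.25,-3
```

```text
t 3.1 at [0.6758 0.3124 0.2615] yaw -3.13 open 0.01 F [-0.4  1.   0.6] g 0.0 j6 2.03
0.675,0.312,0.094,-3 -> [-0.0011  0.0006  0.1675] roll -0.1
0.582,0.316,0.094,-3 -> [-0.0942  0.0016  0.1673] roll -0.1
0.60,0.316,0.25,-3 -> [-0.0759  0.0005  0.0114] roll -0.1
```

>>> {"method": "step_arm", "body": {
  "motion": [
    {"travel":[0,0,0.05],"roll":0},
    {"travel":[0,0,0.1],"roll":0},
    {"travel":[0,0,0.15],"roll":0},
    {"travel":[0,0,0.167],"roll":0},
    {"travel":[-0.02,0,0.167],"roll":0},
    {"travel":[-0.04,0,0.167],"roll":0},
    {"travel":[-0.055,0,0.167],"roll":0},
    {"travel":[-0.07,0,0.167],"roll":0},
    {"travel":[-0.08,0,0.167],"roll":0},
    {"travel":[-0.09,0,0.167],"roll":0},
    {"travel":[-0.097,0,0.167],"roll":0},
    {"travel":[-0.097,0,0.167],"roll":0}
  ]
}}

```text
time: 4.3
eef_pos: [0.5779, 0.3195, 0.093]
ee_rot: [-3.14, 0.082, -0.0]
force: [-0.6, 0.7, -0.4]
opening: 0.004
grasp_force: 0.0
```

>>> {"method": "step_arm", "body": {
  "motion": [
    {"travel":[0.02,0,-0.01],"roll":0},
    {"travel":[0.01,0,-0.06],"roll":0},
    {"travel":[-0.03,0,-0.11],"roll":0},
    {"travel":[-0.08,0,-0.15],"roll":0},
    {"travel":[-0.13,0,-0.18],"roll":0},
    {"travel":[-0.16,0,-0.2],"roll":0},
    {"travel":[-0.16,0,-0.2],"roll":0},
    {"travel":[-0.16,0,-0.2],"roll":0}
  ],
  "claw": 1
}}

```text
time: 5.1
eef_pos: [0.4183, 0.329, 0.2962]
ee_rot: [-3.137, 0.079, -0.007]
force: [0.4, 0.3, 0.9]
opening: 0.706
grasp_force: 0.0
```

```bash
python3 - <<'E'
from h import *
c=grab('scene','s1');w=grab('wrist','w2'); i=c['image'][180:290,320:420]
j=w['image']
cv2.imwrite('pics/s1b.png',np.hstack([cv2.resize(i,(400,440)),cv2.resize(j,(400,300)).copy() if 0 else cv2.copyMakeBorder(cv2.resize(j,(400,300)),0,140,0,0,cv2.BORDER_CONSTANT)]))
E
python3 go.py
```

```text
t 5.2 at [0.4193 0.3281 0.293 ] yaw -2.97 open 0.801 F [-0.8 -0.5 -0.2] g 0.0 j6 2.24
```

View pics/s1b.png

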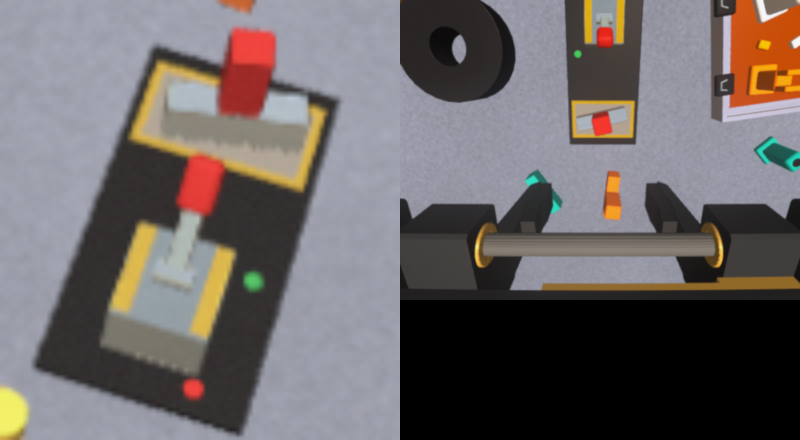

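```bash
python3 go.py 0.484,0.053,0.18,-0.5 0.484,0.053,0.075,-0.5
```

```text
t 5.2 at [0.4193 0.3281 0.293 ] yaw -2.97 open 0.801 F [-0.8 -0.5 -0.2] g 0.0 j6 2.24
0.484,0.053,0.18,-0.5 -> [0.0787 0.2714 0.1129] roll -2.5
0.484,0.053,0.075,-0.5 -> [0.0785 0.2715 0.2179] roll -2.5
```

>>> {"method": "step_arm", "body": {
  "motion": [
    {"travel":[0.078,0.271,0.113],"roll":-2.5},
    {"travel":[0.078,0.271,0.113],"roll":-2.5},
    {"travel":[0.078,0.271,0.113],"roll":-2.5},
    {"travel":[0.078,0.271,0.113],"roll":-2.5},
    {"travel":[0.078,0.271,0.113],"roll":-2.5},
    {"travel":[0.078,0.271,0.113],"roll":-2.5},
    {"travel":[0.078,0.271,0.113],"roll":-2.5},
    {"travel":[0.078,0.271,0.113],"roll":-2.5},
    {"travel":[0.078,0.271,0.113],"roll":-2.5}
  ],
  "claw": 1
}}

```text
time: 6.1
eef_pos: [0.4827, 0.0534, 0.1791]
ee_rot: [-3.141, 0.015, 0.002]
force: [0.9, 0.2, 0.1]
opening: 0.996
grasp_force: 0.0
```

```bash
python3 - <<'E'
from h import *
c=grab('wrist','w3'); cv2.imwrite('pics/w3b.png',cv2.resize(c['image'],(700,525)))
E
python3 go.py 0.484,0.053,0.075,-0.5
```

```text
t 6.2 at [0.4829 0.0539 0.1796] yaw -0.47 open 1.0 F [ 0.5  0.9 -0.5] g 0.0 j6 1.64
0.484,0.053,0.075,-0.5 -> [0.0011 0.001  0.1046] roll 0.0
```

View pics/w3b.png

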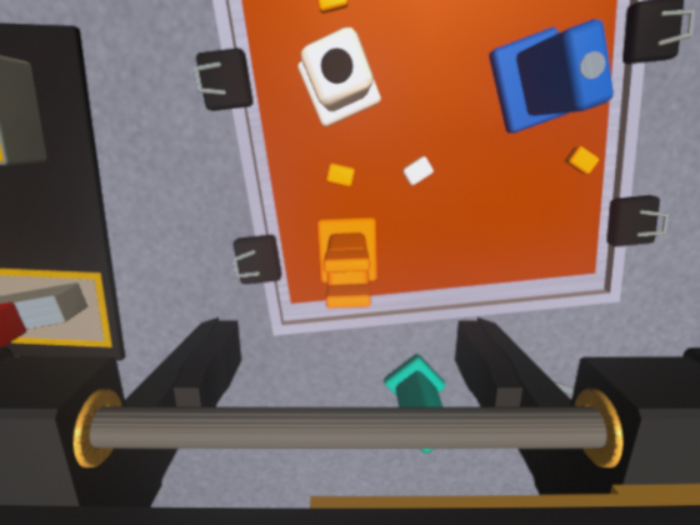

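>>> {"method": "step_arm", "body": {
  "motion": [
    {"travel":[0.001,0.001,0.04],"roll":0},
    {"travel":[0.001,0.001,0.08],"roll":0},
    {"travel":[0.001,0.001,0.104],"roll":0},
    {"travel":[0.001,0.001,0.104],"roll":0}
  ]
}}

```text
time: 6.55
eef_pos: [0.4803, 0.0535, 0.0725]
ee_rot: [3.141, -0.01, -0.011]
force: [-0.4, 0.9, -0.2]
opening: 1.001
grasp_force: 0.0
```

>>> {"method": "step_arm", "body": {
  "motion": [
    {"travel":[0,0,0],"roll":0},
    {"travel":[0,0,0],"roll":0},
    {"travel":[0,0,0],"roll":0},
    {"travel":[0,0,0],"roll":0},
    {"travel":[0,0,0],"roll":0},
    {"travel":[0,0,0],"roll":0},
    {"travel":[0,0,0],"roll":0},
    {"travel":[0,0,0],"roll":0},
    {"travel":[0,0,-0.03],"roll":0},
    {"travel":[0,0,-0.08],"roll":0},
    {"travel":[0,0,-0.12],"roll":0},
    {"travel":[0,0,-0.12],"roll":0}
  ],
  "claw": -1,
  "grip_force": 15
}}

```text
time: 7.75
eef_pos: [0.4879, 0.0524, 0.2024]
ee_rot: [-3.141, 0.014, -0.019]
force: [0.7, -0.4, -0.3]
opening: 0.294
grasp_force: 15.0
```

```bash
python3 - <<'E'
from m import *
c=load('w3');np.set_printoptions(precision=4,suppress=True)
P=lambda L,z:px2w(c,np.array(L,float)*.8,z)[:,:2]
C=P([(490,55),(512,132),(612,102)],.047);print(C,(C[0]+C[2])/2,P([(592,65)],.111))
S=P([(380,98),(328,125),(298,66)],.047);print(S,(S[0]+S[2])/2,P([(337,66)],.111))
E
python3 go.py 0.4256,-0.3019,0.2,-2.5
```

```text
[[ 0.6095 -0.0371]
 [ 0.5635 -0.0559]
 [ 0.5818 -0.119 ]] [ 0.5957 -0.078 ] [[ 0.5944 -0.0666]]
[[0.585  0.0313]
 [0.5689 0.065 ]
 [0.6042 0.083 ]] [0.5946 0.0572] [[0.5946 0.0571]]
t 7.8 at [0.4879 0.0524 0.2024] yaw -0.51 open 0.294 F [ 0.7 -0.4 -0.3] g 15.0 j6 1.64
0.4256,-0.3019,0.2,-2.5 -> [-0.0592  0.3548  0.0014] roll 2.0
```

>>> {"method": "step_arm", "body": {
  "motion": [
    {"travel":[-0.06,0.355,0.0],"roll":2},
    {"travel":[-0.06,0.355,0.0],"roll":2},
    {"travel":[-0.06,0.355,0.0],"roll":2},
    {"travel":[-0.06,0.355,0.0],"roll":2},
    {"travel":[-0.06,0.355,0.0],"roll":2},
    {"travel":[-0.06,0.355,0.0],"roll":2},
    {"travel":[-0.06,0.355,0.0],"roll":2},
    {"travel":[-0.06,0.355,0.0],"roll":2},
    {"travel":[-0.06,0.355,0.0],"roll":2},
    {"travel":[-0.06,0.355,0.0],"roll":2},
    {"travel":[-0.06,0.355,0.0],"roll":2}
  ]
}}

```text
time: 8.85
eef_pos: [0.4204, -0.3006, 0.195]
ee_rot: [-3.14, 0.066, 0.001]
force: [0.4, 0.0, -0.4]
opening: 0.296
grasp_force: 15.0
```

```bash
python3 - <<'E'
from m import *
np.set_printoptions(precision=4,suppress=True)
c=grab('wrist','w4'); cv2.imwrite('pics/w4b.png',cv2.resize(c['image'],(700,525)))
E
python3 go.py 0.4256,-0.3019,0.044,-2.5
```

```text
t 8.9 at [ 0.4206 -0.3006  0.1952] yaw -2.38 open 0.299 F [-0.1  0.9 -0.2] g 15.0 j6 0.94
0.4256,-0.3019,0.044,-2.5 -> [0.0051 0.0012 0.1512] roll 0.1
```

View pics/w4b.png

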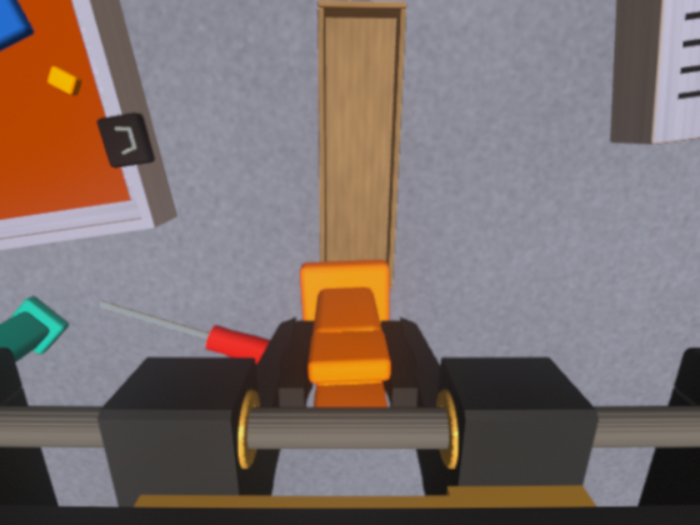

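```bash
python3 - <<'E'
from m import *
np.set_printoptions(precision=4,suppress=True)
c=load('w4'); print(px2w(c,np.array([(318,10),(405,12),(321,240),(397,240)])*.8,.032), px2w(c,np.array([(326,100),(397,100),(327,240),(390,240)])*.8,.004))
g=cv2.cvtColor(c['image'],cv2.COLOR_BGR2GRAY); print(g[190,245:325]); print(g[80,245:330])
E
```

```text
[[ 0.5814 -0.2876  0.032 ]
 [ 0.5777 -0.3461  0.032 ]
 [ 0.4218 -0.2798  0.032 ]
 [ 0.4192 -0.3399  0.032 ]] [[ 0.5267 -0.2884  0.004 ]
 [ 0.5244 -0.3436  0.004 ]
 [ 0.4144 -0.2827  0.004 ]
 [ 0.4121 -0.337   0.004 ]]
[144 142 140 141 142 142 142 142 141 137 131 127 132 130 111  94 108 123
 128 131 131 130 127 126 129 132 135 134 133 131 130 129 127 126 128 130
 133 132 131 131 132 135 136 137 136 135 135 134 133 130 128 128 129 132
 131 131 130 132 135 137 137 136 136 131 113  83  77 108 130 135 137 138
 139 140 139 139 139 137 136 137]
[144 144 144 144 143 140 139 139 135 128 124 129 128 116  99 101 123 134
 138 139 139 138 136 136 136 138 136 135 133 133 136 139 141 141 141 139
 140 139 141 141 139 138 138 139 139 139 137 137 137 139 141 142 141 138
 137 137 138 138 137 134 134 133 135 136 134 133 134 136 133 108  76  74
 102 123 130 129 127 131 138 141 142 142 141 140 139]
```

```bash
python3 - <<'E'
from m import *
np.set_printoptions(precision=4,suppress=True)
for f in ['w4','w3']:
    c=load(f); s=c['s']; M=R.from_rotvec(s['ee_rot']).as_matrix(); print(np.array(s['eef_pos']),w2px(c,[np.array(s['eef_pos'])-M[:,2]*.04,np.array(s['eef_pos'])+M[:,2]*.02])/.8)
print(load('w4')['tool_from_camera'])
cs=[grab('scene','s5'),grab('side','d5')]
def crop(i,x,y,w,h,k): return cv2.resize(i[y:y+h,x:x+w],None,fx=k,fy=k,interpolation=cv2.INTER_CUBIC)
a=crop(cs[0]['image'],115,135,70,70,5.7);b=crop(cs[1]['image'],295,135,80,40,5)
cv2.imwrite('pics/bx.png',np.hstack([a,cv2.copyMakeBorder(b,0,a.shape[0]-b.shape[0],0,0,cv2.BORDER_CONSTANT)])); print(a.shape)
E
```

```text
[ 0.4204 -0.3006  0.195 ] [[346.2427 405.279 ]
 [346.7089 320.4507]]
[0.4827 0.0534 0.1791] [[346.1907 405.2454]
 [346.6708 320.4267]]
[[-0.0001 -0.9516 -0.3073  0.0805]
 [ 1.      0.     -0.0005  0.0005]
 [ 0.0005 -0.3073  0.9516 -0.1456]
 [ 0.      0.      0.      1.    ]]
(399, 399, 3)
```

View pics/bx.png

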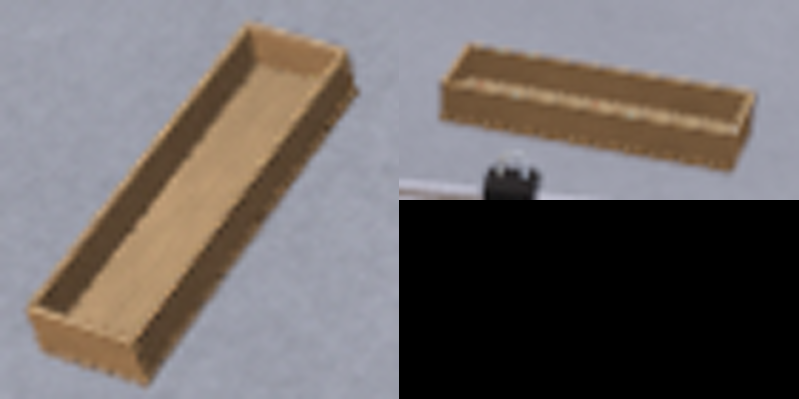

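```bash
python3 - <<'E'
from m import *
np.set_printoptions(precision=4,suppress=True)
X=px2w(load('s5'),np.array([(249,24),(350,50),(135,346),(30,312)])/5.7+[115,135],.032);print(X,X.mean(0))
Y=px2w(load('d5'),(np.array([(468,44),(757,93),(735,135),(441,83)])-[399,0])/5+[295,135],.032);print(Y,Y.mean(0))
E
```

```text
[[ 0.3799 -0.3314  0.032 ]
 [ 0.3811 -0.2737  0.032 ]
 [ 0.5887 -0.2841  0.032 ]
 [ 0.5859 -0.3414  0.032 ]] [ 0.4839 -0.3076  0.032 ]
[[ 0.5803 -0.3415  0.032 ]
 [ 0.3743 -0.3308  0.032 ]
 [ 0.3792 -0.2723  0.032 ]
 [ 0.5845 -0.2838  0.032 ]] [ 0.4796 -0.3071  0.032 ]
```

```bash
python3 go.py 0.4235,-0.306,0.044,-2.9
```

```text
t 9.0 at [ 0.4207 -0.3009  0.1955] yaw -2.38 open 0.297 F [ 0.3 -0.2 -0.4] g 15.0 j6 0.94
0.4235,-0.306,0.044,-2.9 -> [0.003  0.005  0.1515] roll 0.5
```

>>> {"method": "step_arm", "body": {
  "motion": [
    {"travel":[0.003,0.005,0.03],"roll":0.5},
    {"travel":[0.003,0.005,0.07],"roll":0.5},
    {"travel":[0.003,0.005,0.1],"roll":0.5},
    {"travel":[0.003,0.005,0.12],"roll":0.5},
    {"travel":[0.003,0.005,0.135],"roll":0.5},
    {"travel":[0.003,0.005,0.147],"roll":0.5},
    {"travel":[0.003,0.005,0.147],"roll":0.5},
    {"travel":[0.003,0.005,0.147],"roll":0.5}
  ]
}}

```text
time: 9.8
eef_pos: [0.4235, -0.3073, 0.0489]
ee_rot: [3.14, -0.081, 0.0]
force: [0.3, 0.1, -0.1]
opening: 0.298
grasp_force: 15.0
```

```bash
python3 go.py 0.4235,-0.306,0.044,-2.9
```

```text
t 9.8 at [ 0.4235 -0.3073  0.0489] yaw -2.96 open 0.298 F [ 0.3  0.1 -0.1] g 15.0 j6 0.95
0.4235,-0.306,0.044,-2.9 -> [-0.0001 -0.0013  0.0049] roll -0.1
```

>>> {"method": "step_arm", "body": {
  "motion": [
    {"travel":[0,0,0.003],"roll":0},
    {"travel":[0,0,0.006],"roll":0},
    {"travel":[0,0,0.006],"roll":0}
  ]
}}

```text
time: 10.1
eef_pos: [0.4243, -0.3079, 0.0437]
ee_rot: [3.14, -0.083, 0.004]
force: [1.3, 2.5, 3.0]
opening: 0.294
grasp_force: 15.0
```

>>> {"method": "step_arm", "body": {
  "motion": [
    {"travel":[0,0,0],"roll":0},
    {"travel":[0,0,0],"roll":0},
    {"travel":[0,0,0],"roll":0},
    {"travel":[0,0,0],"roll":0},
    {"travel":[0,0,0],"roll":0},
    {"travel":[0,0,-0.03],"roll":0},
    {"travel":[0,0,-0.08],"roll":0},
    {"travel":[0,0,-0.13],"roll":0},
    {"travel":[0,0,-0.15],"roll":0}
  ],
  "claw": 1
}}

```text
time: 11.0
eef_pos: [0.4253, -0.3092, 0.1982]
ee_rot: [3.136, -0.082, 0.01]
force: [0.5, -0.6, 0.4]
opening: 1.002
grasp_force: 0.0
```

```bash
python3 go.py 0.595,0.058,0.19,22
```

```text
t 11.0 at [ 0.4253 -0.3092  0.1982] yaw -3.01 open 1.002 F [ 0.5 -0.6  0.4] g 0.0 j6 0.95
0.595,0.058,0.19,22 -> [ 0.1501 -0.3757  0.0074] roll -25.0
```

>>> {"method": "step_arm", "body": {
  "motion": [
    {"travel":[0.15,-0.376,0],"roll":-25},
    {"travel":[0.15,-0.376,0],"roll":-25},
    {"travel":[0.15,-0.376,0],"roll":-25},
    {"travel":[0.15,-0.376,0],"roll":-25},
    {"travel":[0.15,-0.376,0],"roll":-25},
    {"travel":[0.15,-0.376,0],"roll":-25},
    {"travel":[0.15,-0.376,0],"roll":-25},
    {"travel":[0.15,-0.376,0],"roll":-25},
    {"travel":[0.15,-0.376,0],"roll":-25},
    {"travel":[0.15,-0.376,0],"roll":-25},
    {"travel":[0.15,-0.376,0],"roll":-25},
    {"travel":[0.15,-0.376,0],"roll":-25}
  ]
}}

```text
time: 12.2
eef_pos: [0.5919, 0.0586, 0.1923]
ee_rot: [3.084, 0.597, -0.001]
force: [0.8, -0.4, 1.5]
opening: 1.001
grasp_force: 0.0
```

```bash
python3 - <<'E'
from m import *
np.set_printoptions(precision=4,suppress=True)
c=grab('scene','s6')
# check shell+clamp still where they were: diff versus first image
a=load('scene0')['image'].astype(int);b=c['image'].astype(int)
p=lambda X:w2px(c,X)
print('base corners px moved? shell base patch diff',[ (np.abs(a-b).max(2)[int(y)-2:int(y)+3,int(x)-2:int(x)+3].mean().round(1)) for x,y in p([[.612,.05,.047],[.60,.08,.047],[.612,-.07,.047],[.60,-.045,.047]])])
E
python3 go.py 0.595,0.058,0.076,22
```

```text
base corners px moved? shell base patch diff [np.float64(5.5), np.float64(6.0), np.float64(7.0), np.float64(7.2)]
t 12.2 at [0.592  0.0586 0.1925] yaw 21.88 open 1.0 F [-0.5  0.1  1.4] g 0.0 j6 1.25
0.595,0.058,0.076,22 -> [0.0026 0.0016 0.1165] roll -0.1
```

Nothing has moved, so I descend and grasp the shell.

>>> {"method": "step_arm", "body": {
  "motion": [
    {"travel":[0.003,0.001,0.04],"roll":0},
    {"travel":[0.003,0.001,0.08],"roll":0},
    {"travel":[0.003,0.001,0.114],"roll":0},
    {"travel":[0.003,0.001,0.114],"roll":0}
  ]
}}

```text
time: 12.65
eef_pos: [0.5906, 0.0587, 0.0731]
ee_rot: [-3.083, -0.596, 0.017]
force: [-0.5, -0.8, -0.1]
opening: 0.999
grasp_force: 0.0
```

>>> {"method": "step_arm", "body": {
  "motion": [
    {"travel":[0,0,0],"roll":0},
    {"travel":[0,0,0],"roll":0},
    {"travel":[0,0,0],"roll":0},
    {"travel":[0,0,0],"roll":0},
    {"travel":[0,0,0],"roll":0},
    {"travel":[0,0,0],"roll":0},
    {"travel":[0,0,0],"roll":0},
    {"travel":[0,0,0],"roll":0}
  ],
  "claw": -1
}}

```text
time: 13.45
eef_pos: [0.5958, 0.0604, 0.0786]
ee_rot: [3.084, 0.6, 0.0]
force: [0.7, -0.3, 0.2]
opening: 0.338
grasp_force: 15.0
```

>>> {"method": "step_arm", "body": {
  "motion": [
    {"travel":[0,0,-0.03],"roll":0},
    {"travel":[0,0,-0.08],"roll":0},
    {"travel":[0,0,-0.13],"roll":0},
    {"travel":[0,0,-0.13],"roll":0},
    {"travel":[0,0,-0.13],"roll":0}
  ]
}}

```text
time: 13.95
eef_pos: [0.5968, 0.0605, 0.2105]
ee_rot: [3.083, 0.599, 0.006]
force: [-1.1, 0.4, -1.0]
opening: 0.337
grasp_force: 15.0
```

```bash
python3 go.py 0.485,-0.309,0.19,-2.9
```

```text
t 13.9 at [0.5968 0.0605 0.2105] yaw 22.0 open 0.337 F [-1.1  0.4 -1. ] g 15.0 j6 1.25
0.485,-0.309,0.19,-2.9 -> [-0.2422  0.3007  0.02  ] roll 24.9
```

>>> {"method": "step_arm", "body": {
  "motion": [
    {"travel":[-0.242,0.301,0],"roll":24.9},
    {"travel":[-0.242,0.301,0],"roll":24.9},
    {"travel":[-0.242,0.301,0],"roll":24.9},
    {"travel":[-0.242,0.301,0],"roll":24.9},
    {"travel":[-0.242,0.301,0],"roll":24.9},
    {"travel":[-0.242,0.301,0],"roll":24.9},
    {"travel":[-0.242,0.301,0],"roll":24.9},
    {"travel":[-0.242,0.301,0],"roll":24.9},
    {"travel":[-0.242,0.301,0],"roll":24.9},
    {"travel":[-0.242,0.301,0],"roll":24.9},
    {"travel":[-0.242,0.301,0],"roll":24.9},
    {"travel":[-0.242,0.301,0],"roll":24.9}
  ]
}}

```text
time: 15.15
eef_pos: [0.4841, -0.3078, 0.2076]
ee_rot: [-3.139, 0.077, 0.002]
force: [0.4, 0.3, -0.6]
opening: 0.343
grasp_force: 15.0
```

```bash
python3 go.py 0.485,-0.309,0.048,-2.9
```

```text
t 15.2 at [ 0.4841 -0.3078  0.2076] yaw -2.81 open 0.343 F [ 0.4  0.3 -0.6] g 15.0 j6 1.01
0.485,-0.309,0.048,-2.9 -> [0.0011 0.0013 0.1596] roll 0.1
```

>>> {"method": "step_arm", "body": {
  "motion": [
    {"travel":[0.001,0.001,0.04],"roll":0},
    {"travel":[0.001,0.001,0.08],"roll":0},
    {"travel":[0.001,0.001,0.11],"roll":0},
    {"travel":[0.001,0.001,0.13],"roll":0},
    {"travel":[0.001,0.001,0.145],"roll":0},
    {"travel":[0.001,0.001,0.155],"roll":0},
    {"travel":[0.001,0.001,0.16],"roll":0},
    {"travel":[0.001,0.001,0.161],"roll":0},
    {"travel":[0.001,0.001,0.161],"roll":0}
  ]
}}

```text
time: 16.05
eef_pos: [0.4857, -0.3108, 0.0484]
ee_rot: [3.14, -0.079, 0.002]
force: [-0.1, 0.2, -0.1]
opening: 0.345
grasp_force: 15.0
```

```bash
python3 go.py
```

```text
t 16.1 at [ 0.4857 -0.3108  0.0484] yaw -2.9 open 0.345 F [-0.1  0.2 -0.1] g 15.0 j6 1.01
```

>>> {"method": "step_arm", "body": {
  "motion": [
    {"travel":[0,0,0.002],"roll":0},
    {"travel":[0,0,0.004],"roll":0},
    {"travel":[0,0,0.004],"roll":0}
  ]
}}

```text
time: 16.35
eef_pos: [0.4863, -0.3127, 0.0464]
ee_rot: [3.137, -0.079, 0.005]
force: [-3.8, -2.1, 9.4]
opening: 0.344
grasp_force: 15.0
```

>>> {"method": "step_arm", "body": {
  "motion": [
    {"travel":[0,0,0],"roll":0},
    {"travel":[0,0,0],"roll":0},
    {"travel":[0,0,0],"roll":0},
    {"travel":[0,0,0],"roll":0},
    {"travel":[0,0,0],"roll":0},
    {"travel":[0,0,-0.03],"roll":0},
    {"travel":[0,0,-0.08],"roll":0},
    {"travel":[0,0,-0.13],"roll":0},
    {"travel":[0,0,-0.15],"roll":0}
  ],
  "claw": 1
}}

```text
time: 17.25
eef_pos: [0.4875, -0.3119, 0.1994]
ee_rot: [3.136, -0.079, 0.011]
force: [-0.8, -0.4, -1.2]
opening: 1.002
grasp_force: 0.0
```

```bash
python3 go.py 0.595,-0.0655,0.19,20
```

```text
t 17.2 at [ 0.4875 -0.3119  0.1994] yaw -2.89 open 1.002 F [-0.8 -0.4 -1.2] g 0.0 j6 1.01
0.595,-0.0655,0.19,20 -> [ 0.0949 -0.2516  0.0089] roll -22.9
```

>>> {"method": "step_arm", "body": {
  "motion": [
    {"travel":[0.097,-0.252,0],"roll":-22.9},
    {"travel":[0.097,-0.252,0],"roll":-22.9},
    {"travel":[0.097,-0.252,0],"roll":-22.9},
    {"travel":[0.097,-0.252,0],"roll":-22.9},
    {"travel":[0.097,-0.252,0],"roll":-22.9},
    {"travel":[0.097,-0.252,0],"roll":-22.9},
    {"travel":[0.097,-0.252,0],"roll":-22.9},
    {"travel":[0.097,-0.252,0],"roll":-22.9},
    {"travel":[0.097,-0.252,0],"roll":-22.9},
    {"travel":[0.097,-0.252,0],"roll":-22.9}
  ]
}}

```text
time: 18.25
eef_pos: [0.5942, -0.065, 0.1935]
ee_rot: [3.094, 0.543, -0.001]
force: [-0.1, 0.2, 0.2]
opening: 0.999
grasp_force: 0.0
```

```bash
python3 - <<'E'
from m import *
c=grab('scene','s7');d=grab('side','d7')
a=load('scene0')['image'].astype(int);b=c['image'].astype(int)
print([ (np.abs(a-b).max(2)[int(y)-2:int(y)+3,int(x)-2:int(x)+3].mean().round(1)) for x,y in w2px(c,[[.612,-.07,.047],[.60,-.045,.047]])])
crop=lambda i,x,y,w,h,k: cv2.resize(i[y:y+h,x:x+w],None,fx=k,fy=k,interpolation=cv2.INTER_CUBIC)
cv2.imwrite('pics/s7b.png',np.hstack([crop(c['image'],110,120,210,180,2.5)[:450],crop(d['image'],210,120,110,180,2.5)]))
E
python3 go.py 0.595,-0.0655,0.076,20
```

```text
[np.float64(6.2), np.float64(6.6)]
t 18.4 at [ 0.5943 -0.0648  0.1936] yaw 19.89 open 1.001 F [ 0.7  0.2 -0.3] g 0.0 j6 1.07
0.595,-0.0655,0.076,20 -> [0.0004 0.0008 0.1176] roll -0.1
```

View pics/s7b.png

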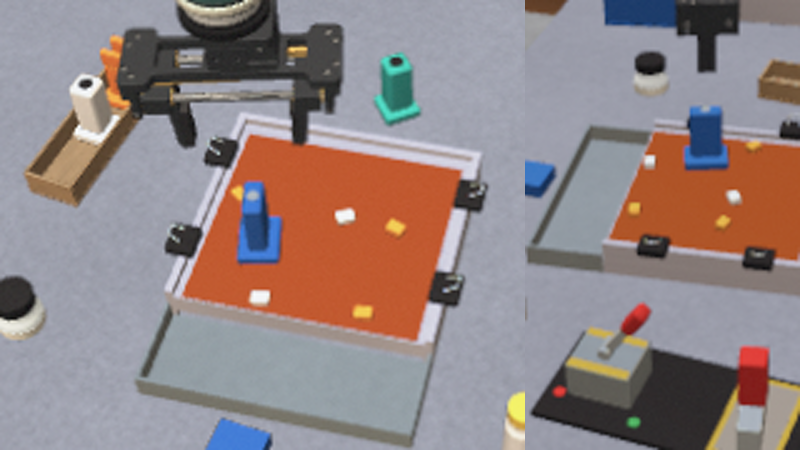

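>>> {"method": "step_arm", "body": {
  "motion": [
    {"travel":[0.001,0.001,0.04],"roll":0},
    {"travel":[0.001,0.001,0.08],"roll":0},
    {"travel":[0.001,0.001,0.116],"roll":0},
    {"travel":[0.001,0.001,0.116],"roll":0}
  ]
}}

```text
time: 18.75
eef_pos: [0.5907, -0.0643, 0.0718]
ee_rot: [-3.091, -0.543, 0.017]
force: [-2.1, 0.9, 0.0]
opening: 1.0
grasp_force: 0.0
```

>>> {"method": "step_arm", "body": {
  "motion": [
    {"travel":[0,0,0],"roll":0},
    {"travel":[0,0,0],"roll":0},
    {"travel":[0,0,0],"roll":0},
    {"travel":[0,0,0],"roll":0},
    {"travel":[0,0,0],"roll":0},
    {"travel":[0,0,0],"roll":0},
    {"travel":[0,0,0],"roll":0},
    {"travel":[0,0,0],"roll":0},
    {"travel":[0,0,0],"roll":0}
  ],
  "claw": -1
}}

```text
time: 19.65
eef_pos: [0.5959, -0.0642, 0.0775]
ee_rot: [3.094, 0.546, -0.0]
force: [-0.2, 0.0, 0.0]
opening: 0.227
grasp_force: 15.0
```

>>> {"method": "step_arm", "body": {
  "motion": [
    {"travel":[0,0,-0.03],"roll":0},
    {"travel":[0,0,-0.08],"roll":0},
    {"travel":[0,0,-0.13],"roll":0},
    {"travel":[0,0,-0.13],"roll":0},
    {"travel":[0,0,-0.13],"roll":0}
  ]
}}

```text
time: 20.15
eef_pos: [0.5971, -0.0644, 0.2095]
ee_rot: [3.093, 0.545, 0.006]
force: [-0.5, -0.0, -0.7]
opening: 0.225
grasp_force: 15.0
```

```bash
python3 - <<'E'
from m import *
np.set_printoptions(precision=4,suppress=True)
c=grab('scene','s8');d=grab('side','d8'); w=grab('wrist','w8')
crop=lambda i,x,y,w,h,W,H: cv2.resize(i[y:y+h,x:x+w],(W,H),interpolation=cv2.INTER_CUBIC)
cv2.imwrite('pics/s8b.png',np.vstack([np.hstack([crop(c['image'],110,130,80,75,400,300),crop(d['image'],285,120,100,75,400,300)]),np.hstack([crop(w['image'],0,0,560,420,400,300),np.zeros((300,400,3),np.uint8)])]))
E
python3 go.py 0.549,-0.3125,0.19,-2.9
```

```text
t 20.3 at [ 0.5943 -0.064   0.205 ] yaw 20.0 open 0.228 F [-0.3 -0.1 -1.6] g 15.0 j6 1.07
0.549,-0.3125,0.19,-2.9 -> [-0.1275  0.2181  0.0151] roll 22.9
```

View pics/s8b.png

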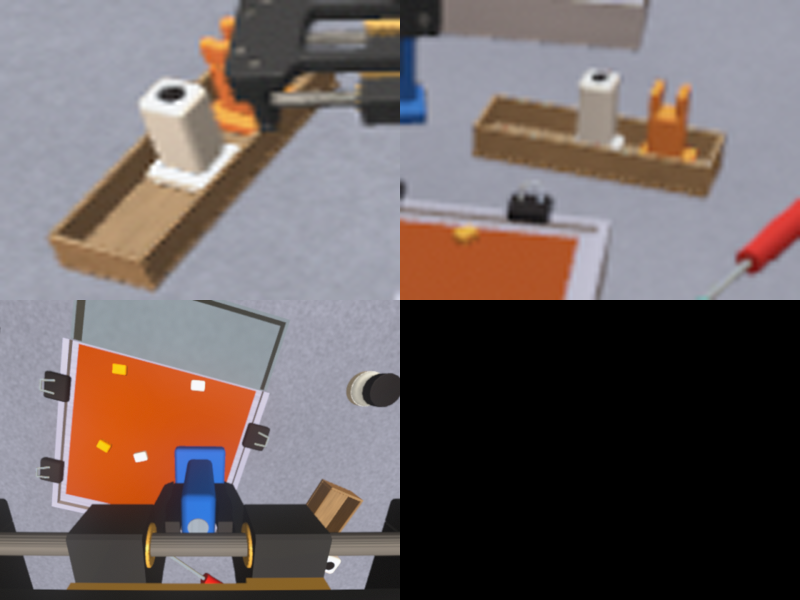

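```bash
python3 - <<'E'
from m import *
np.set_printoptions(precision=4,suppress=True)
c=load('s8');d=load('d8')
def tri(u,v):
    from scipy.optimize import least_squares
    r=least_squares(lambda X:np.r_[w2px(c,X)[0]-u,w2px(d,X)[0]-v],[.48,-.31,.05]); return r.x,r.fun
U=lambda p:np.array(p)/5+[110,130]; V=lambda p:(np.array(p)-[400,0])/4+[285,120]
print('spot',tri(U((171,95)),V((599,76))))
print('expected if flat', w2px(c,[[.4857,-.311,.08],[.4857,-.311,.016]])*5-np.array([110,130])*5, (w2px(d,[[.4857,-.311,.08],[.4857,-.311,.016]])-[285,120])*4+[400,0])
# base corners if flat at yaw -2.9
for z in (.016,):
  k=np.array([[a*.021,b*.021] for a,b in((1,1),(1,-1),(-1,-1),(-1,1))]); t=np.radians(-2.9); r=np.array([[np.cos(t),-np.sin(t)],[np.sin(t),np.cos(t)]])
  X=np.c_[k@r.T+[.4857,-.311],np.full(4,z)]; print(w2px(c,X)*5-np.array([110,130])*5); print((w2px(d,X)-[285,120])*4+[400,0])
E
```

```text
spot (array([ 0.4799, -0.3111,  0.088 ]), array([ 0.4731,  1.3521,  1.0774, -1.4269]))
expected if flat [[171.406  119.5713]
 [194.8707 200.3428]] [[596.0615  77.779 ]
 [592.2282 143.3445]]
[[208.3075 236.6089]
 [143.0948 216.3981]
 [181.8131 165.0068]
 [246.2581 184.455 ]]
[[562.011  151.1112]
 [575.3145 127.6384]
 [622.1038 135.6669]
 [609.5606 159.4413]]
```

>>> {"method": "step_arm", "body": {
  "motion": [
    {"travel":[-0.128,0.219,0],"roll":22.9},
    {"travel":[-0.128,0.219,0],"roll":22.9},
    {"travel":[-0.128,0.219,0],"roll":22.9},
    {"travel":[-0.128,0.219,0],"roll":22.9},
    {"travel":[-0.128,0.219,0],"roll":22.9},
    {"travel":[-0.128,0.219,0],"roll":22.9},
    {"travel":[-0.128,0.219,0],"roll":22.9},
    {"travel":[-0.128,0.219,0],"roll":22.9},
    {"travel":[-0.128,0.219,0],"roll":22.9},
    {"travel":[-0.128,0.219,0],"roll":22.9}
  ]
}}

```text
time: 21.3
eef_pos: [0.5509, -0.3121, 0.2073]
ee_rot: [-3.14, 0.076, 0.001]
force: [0.7, -0.3, -1.4]
opening: 0.226
grasp_force: 15.0
```

```bash
python3 go.py 0.550,-0.312,0.048,-2.9
```

```text
t 21.3 at [ 0.5509 -0.3121  0.2073] yaw -2.78 open 0.226 F [ 0.7 -0.3 -1.4] g 15.0 j6 1.06
0.550,-0.312,0.048,-2.9 -> [-0.0009 -0.      0.1593] roll 0.1
```

>>> {"method": "step_arm", "body": {
  "motion": [
    {"travel":[0,0,0.04],"roll":0},
    {"travel":[0,0,0.08],"roll":0},
    {"travel":[0,0,0.11],"roll":0},
    {"travel":[0,0,0.13],"roll":0},
    {"travel":[0,0,0.145],"roll":0},
    {"travel":[0,0,0.155],"roll":0},
    {"travel":[0,0,0.16],"roll":0},
    {"travel":[0,0,0.161],"roll":0},
    {"travel":[0,0,0.163],"roll":0},
    {"travel":[0,0,0.163],"roll":0}
  ]
}}

```text
time: 22.3
eef_pos: [0.5516, -0.3145, 0.0461]
ee_rot: [3.139, -0.08, 0.004]
force: [-0.4, -1.1, 2.0]
opening: 0.222
grasp_force: 15.0
```

```bash
python3 go.py
```

```text
t 22.3 at [ 0.5516 -0.3145  0.0461] yaw -2.91 open 0.222 F [-0.4 -1.1  2. ] g 15.0 j6 1.06
```

>>> {"method": "step_arm", "body": {
  "motion": [
    {"travel":[0,0,0.001],"roll":0},
    {"travel":[0,0,0.001],"roll":0},
    {"travel":[0,0,0.001],"roll":0},
    {"travel":[0,0,0.001],"roll":0},
    {"travel":[0,0,0.001],"roll":0},
    {"travel":[0,0,-0.03],"roll":0},
    {"travel":[0,0,-0.08],"roll":0},
    {"travel":[0,0,-0.13],"roll":0},
    {"travel":[-0.05,0,-0.16],"roll":0},
    {"travel":[-0.1,0,-0.19],"roll":0},
    {"travel":[-0.13,0,-0.21],"roll":0},
    {"travel":[-0.13,0,-0.21],"roll":0}
  ],
  "claw": 1
}}

```text
time: 23.5
eef_pos: [0.419, -0.3081, 0.2591]
ee_rot: [3.136, -0.082, 0.007]
force: [-0.4, -0.9, 0.2]
opening: 1.001
grasp_force: 0.0
```

```bash
python3 - <<'E'
from m import *
c=grab('scene','s9');d=grab('side','d9'); w=grab('wrist','w9')
crop=lambda i,x,y,w,h,W,H: cv2.resize(i[y:y+h,x:x+w],(W,H),interpolation=cv2.INTER_CUBIC)
cv2.imwrite('pics/s9b.png',np.vstack([np.hstack([crop(c['image'],110,130,80,75,400,300),crop(d['image'],285,120,100,75,400,300)]),np.hstack([crop(w['image'],0,0,560,420,400,300),crop(w['image'],210,60,160,240,200,300),crop(w['image'],210,0,160,240,200,300)])]))
E
python3 go.py
```

```text
t 23.6 at [ 0.4211 -0.3073  0.2546] yaw -2.94 open 1.001 F [0.7 0.3 0.2] g 0.0 j6 0.94
```

View pics/s9b.png

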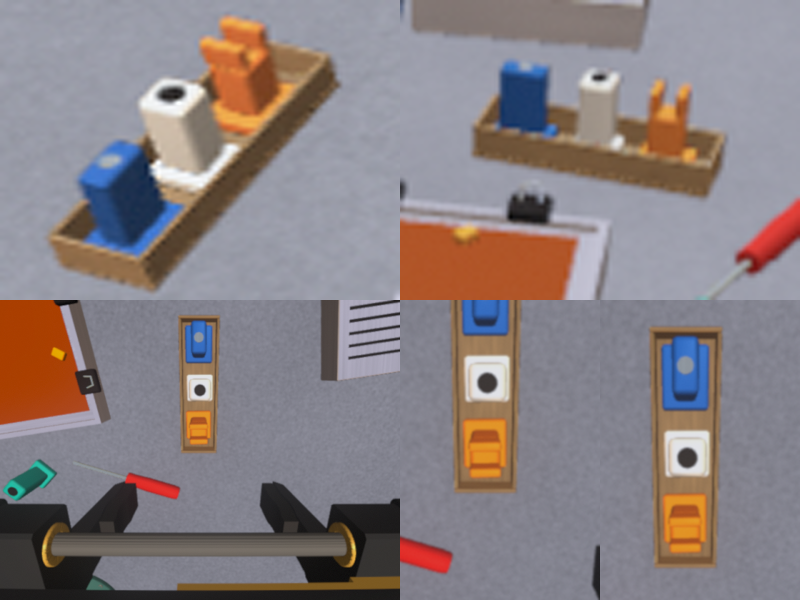

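```bash
python3 - <<'E'
from m import *
from scipy.optimize import least_squares
np.set_printoptions(precision=4,suppress=True)
c=load('s9');d=load('d9');w=load('w9')
def tri(*o):
    r=least_squares(lambda X:np.concatenate([w2px(k,X)[0]-u for k,u in o]),[.48,-.31,.05]); return r.x,r.fun
U=lambda p:np.array(p)/5+[110,130]; V=lambda p:(np.array(p)-[400,0])/4+[285,120]; W=lambda p:(np.array(p)-[600,300])*.8+[210,0]
for n,a,b,e in [('shell',(171,95),(599,76),(687,457)),('clamp',(110,160),(525,66),(685,365))]:
    print(n,tri((c,U(a)),(d,V(b))),tri((c,U(a)),(d,V(b)),(w,W(e))))
print('box corner near -y rim', tri((c,U((246,36))),(d,V((727,133)))))
X=w2px(w,[[.5516,-.3145,.08],[.4857,-.311,.08],[.424,-.308,.082]]); print((X-[210,0])/.8+[600,300])
E
```

```text
shell (array([ 0.4799, -0.3111,  0.088 ]), array([ 0.4731,  1.3521,  1.0774, -1.4269])) (array([ 0.4844, -0.3128,  0.0882]), array([-0.8826,  2.2901, -0.1091, -1.885 , -0.2952,  0.7872]))
clamp (array([ 0.5405, -0.3123,  0.093 ]), array([ 0.9308,  2.5923,  2.1848, -2.8227])) (array([ 0.5466, -0.3144,  0.095 ]), array([-1.0854,  3.5486,  0.5754, -3.8561, -0.4852,  0.927 ]))
box corner near -y rim (array([ 0.3737, -0.3324,  0.0333]), array([ 0.0646,  0.1889,  0.1388, -0.1874]))
[[684.2451 362.086 ]
 [684.2199 455.7692]
 [684.5374 534.1415]]
```

```bash
cat > fit.py <<'E'
from m import *
from scipy.optimize import minimize
def mask(c):
    h=cv2.cvtColor(c['image'],cv2.COLOR_BGR2HSV); return (((h[...,0]<6)|(h[...,0]>174))&(h[...,1]>150)&(h[...,2]>60)).astype(np.uint8)
def fit(fs,x0,z0=.008,dx={}):
    obs=[]
    for f in fs:
        c=load(f); m=mask(c); n,l,st,ce=cv2.connectedComponentsWithStats(m)
        p=w2px(c,[[x0[0],x0[1],z0+.06]])[0]; k=1+np.argmin([np.hypot(*(ce[i]-p))+(1e3 if st[i,4]<40 else 0) for i in range(1,n)])
        obs.append((c,(l==k).astype(np.uint8))); print(f,p,ce[k],st[k])
    S=4
    def model(v,c):
        r=R.from_euler('z',v[2]).as_matrix(); X=np.array([[a,b,z] for a in(-.014,.014) for b in(-.014,.014) for z in(.032,.088)])@r.T+[v[0],v[1],z0]
        p=w2px(c,X); 
        if 'tool_from_camera' in c: p=p+[2.8,0]
        return cv2.convexHull(p.astype(np.float32)).reshape(-1,2)
    def cost(v):
        e=0
        for c,m in obs:
            H=model(v,c); q=np.zeros((m.shape[0]*S,m.shape[1]*S),np.uint8); cv2.fillConvexPoly(q,np.round((H+.5)*S).astype(np.int32),255)
            q=cv2.resize(q,m.shape[::-1],interpolation=cv2.INTER_AREA)/255.; e+=np.abs(q-m).sum()/m.sum()
        return e
    r=minimize(cost,x0,method='Nelder-Mead',options=dict(initial_simplex=np.array(x0)+np.array([[0,0,0],[.006,0,0],[0,.006,0],[0,0,.15]]),xatol=1e-4,fatol=1e-3)); return r.x,r.fun
if __name__=='__main__':
    for fs in (['scene0','side0','w2'],['scene0','side0'],['w2']): print(fs,fit(fs,[.43,.321,.19]))
E
python3 fit.py; python3 go.py 0.43,0.32,0.25,100
```

```text
scene0 [380.0227682  198.69768981] [381.33913043 197.61304348] [375 187  14  22 230]
side0 [300.24117173 269.32329811] [300.74103586 269.98804781] [295 259  12  23 251]
w2 [284.19005488 170.08950952] [282.01420455 172.84232955] [269 156  28  33 704]
['scene0', 'side0', 'w2'] (array([0.42824838, 0.32495879, 0.1936041 ]), np.float64(0.7494051371434358))
scene0 [380.0227682  198.69768981] [381.33913043 197.61304348] [375 187  14  22 230]
side0 [300.24117173 269.32329811] [300.74103586 269.98804781] [295 259  12  23 251]
['scene0', 'side0'] (array([0.42875322, 0.32424138, 0.19477431]), np.float64(0.505682708212334))
w2 [284.19005488 170.08950952] [282.01420455 172.84232955] [269 156  28  33 704]
['w2'] (array([0.42973125, 0.32643991, 0.13631453]), np.float64(0.19143827985739748))
t 23.6 at [ 0.4211 -0.3073  0.2546] yaw -2.94 open 1.001 F [0.7 0.3 0.2] g 0.0 j6 0.94
0.43,0.32,0.25,100 -> [-0.0233 -0.627   0.0043] roll -102.9
```

>>> {"method": "step_arm", "body": {
  "motion": [
    {"travel":[0.03,-0.3,0],"roll":-50},
    {"travel":[0.03,-0.3,0],"roll":-50},
    {"travel":[0.03,-0.3,0],"roll":-50},
    {"travel":[0.03,-0.3,0],"roll":-50},
    {"travel":[0.03,-0.3,0],"roll":-50},
    {"travel":[0.03,-0.3,0],"roll":-50},
    {"travel":[0.03,-0.3,0],"roll":-50},
    {"travel":[0.03,-0.3,0],"roll":-50}
  ]
}}

```text
time: 24.45
eef_pos: [0.4661, -0.0072, 0.2528]
ee_rot: [-2.876, -1.26, 0.004]
force: [0.4, -0.1, 0.3]
opening: 1.002
grasp_force: 0.0
```

```bash
python3 go.py 0.4285,0.325,0.22,100
```

```text
t 24.4 at [ 0.4661 -0.0072  0.2528] yaw 47.31 open 1.002 F [ 0.4 -0.1  0.3] g 0.0 j6 0.68
0.4285,0.325,0.22,100 -> [ 0.2188 -0.2528  0.033 ] roll -52.7
```

>>> {"method": "step_arm", "body": {
  "motion": [
    {"travel":[0.219,-0.253,0.033],"roll":-52.7},
    {"travel":[0.219,-0.253,0.033],"roll":-52.7},
    {"travel":[0.219,-0.253,0.033],"roll":-52.7},
    {"travel":[0.219,-0.253,0.033],"roll":-52.7},
    {"travel":[0.219,-0.253,0.033],"roll":-52.7},
    {"travel":[0.219,-0.253,0.033],"roll":-52.7},
    {"travel":[0.219,-0.253,0.033],"roll":-52.7},
    {"travel":[0.219,-0.253,0.033],"roll":-52.7},
    {"travel":[0.219,-0.253,0.033],"roll":-52.7},
    {"travel":[0.219,-0.253,0.033],"roll":-52.7},
    {"travel":[0.219,-0.253,0.033],"roll":-52.7}
  ]
}}

```text
time: 25.55
eef_pos: [0.4304, 0.3219, 0.2214]
ee_rot: [2.027, 2.4, -0.001]
force: [-0.5, -1.5, 0.7]
opening: 1.002
grasp_force: 0.0
```

```bash
python3 go.py 0.4285,0.325,0.06,100; python3 - <<'E'
from fit import *
w=grab('wrist','w10'); print(fit(['w10'],[.4285,.325,.17]))
E
```

```text
t 25.6 at [0.4304 0.3219 0.2214] yaw 99.63 open 1.002 F [-0.5 -1.5  0.7] g 0.0 j6 0.43
0.4285,0.325,0.06,100 -> [ 0.0035 -0.0013  0.1614] roll -0.4
w10 [276.12444356 190.51752871] [275.28385417 193.97309028] [ 260  174   31   40 1152]
(array([0.42559294, 0.32279182, 0.25801128]), np.float64(0.18775871459694987))
```

>>> {"method": "step_arm", "body": {
  "motion": [
    {"travel":[0.003,-0.001,0.04],"roll":0},
    {"travel":[0.003,-0.001,0.08],"roll":0},
    {"travel":[0.003,-0.001,0.12],"roll":0},
    {"travel":[0.003,-0.001,0.15],"roll":0},
    {"travel":[0.003,-0.001,0.161],"roll":0},
    {"travel":[0.003,-0.001,0.161],"roll":0},
    {"travel":[0.003,-0.001,0.161],"roll":0}
  ]
}}

```text
time: 26.3
eef_pos: [0.4294, 0.3267, 0.062]
ee_rot: [2.024, 2.402, 0.003]
force: [0.5, 0.8, 0.5]
opening: 1.003
grasp_force: 0.0
```

>>> {"method": "step_arm", "body": {
  "motion": [
    {"travel":[0,0,0],"roll":0},
    {"travel":[0,0,0],"roll":0},
    {"travel":[0,0,0],"roll":0},
    {"travel":[0,0,0],"roll":0},
    {"travel":[0,0,0],"roll":0},
    {"travel":[0,0,0],"roll":0},
    {"travel":[0,0,0],"roll":0},
    {"travel":[0,0,0],"roll":0},
    {"travel":[0,0,0],"roll":0}
  ],
  "claw": -1,
  "grip_force": 40
}}

```text
time: 27.2
eef_pos: [0.4281, 0.3263, 0.0605]
ee_rot: [-2.024, -2.403, 0.0]
force: [-0.5, -0.2, 0.2]
opening: 0.315
grasp_force: 39.9
```

>>> {"method": "step_arm", "body": {
  "motion": [
    {"travel":[0,0,-0.04],"roll":0},
    {"travel":[0,0,-0.08],"roll":0},
    {"travel":[0,0,-0.12],"roll":0},
    {"travel":[0,0,-0.12],"roll":0},
    {"travel":[0,0,-0.12],"roll":0},
    {"travel":[0,0,-0.12],"roll":0}
  ]
}}

```text
time: 27.8
eef_pos: [0.4267, 0.3253, 0.1783]
ee_rot: [-2.023, -2.402, 0.006]
force: [-0.8, -0.4, -2.7]
opening: 0.316
grasp_force: 39.9
```

```bash
cat > bed.py <<'E'
import sys,subprocess,numpy as np
# bed.py x,y,z ... in bed own coords (z = TCP world) -> go.py at tool yaw 95.3
t=np.radians(5.3); a=[]
for s in sys.argv[1:]:
    x,y,z=map(float,s.split(',')); a.append(f"{.558+x*np.cos(t)-y*np.sin(t):.4f},{-.009+x*np.sin(t)+y*np.cos(t):.4f},{z},95.3")
print(subprocess.run(['python3','go.py']+a,capture_output=True,text=True).stdout)
E
python3 bed.py -0.06,0.065,0.18 -0.06,0.065,0.092
```

```text
t 27.8 at [0.4267 0.3253 0.1783] yaw 99.8 open 0.316 F [-0.8 -0.4 -2.7] g 39.9 j6 0.43
0.4923,0.0502,0.18,95.3 -> [-0.2823  0.0178 -0.0013] roll 4.5
0.4923,0.0502,0.092,95.3 -> [-0.2821  0.0181  0.0867] roll 4.5
```

>>> {"method": "step_arm", "body": {
  "motion": [
    {"travel":[-0.282,0.018,0],"roll":4.5},
    {"travel":[-0.282,0.018,0],"roll":4.5},
    {"travel":[-0.282,0.018,0],"roll":4.5},
    {"travel":[-0.282,0.018,0],"roll":4.5},
    {"travel":[-0.282,0.018,0],"roll":4.5},
    {"travel":[-0.282,0.018,0],"roll":4.5},
    {"travel":[-0.282,0.018,0],"roll":4.5},
    {"travel":[-0.282,0.018,0],"roll":4.5},
    {"travel":[-0.282,0.018,0],"roll":4.5}
  ]
}}

```text
time: 28.7
eef_pos: [0.4927, 0.0521, 0.1789]
ee_rot: [-2.114, -2.32, 0.003]
force: [-0.4, -0.1, -1.7]
opening: 0.312
grasp_force: 39.9
```

```bash
python3 bed.py -0.06,0.065,0.091; python3 - <<'E'
from m import *
np.set_printoptions(precision=4,suppress=True)
d=grab('side','d11'); w=grab('wrist','w11'); c=grab('scene','s11')
crop=lambda i,x,y,w,h,W,H: cv2.resize(i[y:y+h,x:x+w],(W,H),interpolation=cv2.INTER_CUBIC)
cv2.imwrite('pics/s11b.png',np.hstack([crop(c['image'],160,150,160,150,400,375),crop(d['image'],200,120,160,150,400,375)]))
# scraps by colour in scene
b=c['image']; h=cv2.cvtColor(b,cv2.COLOR_BGR2HSV)
P=w2px(c,[[.558+x*.9957-y*.0924,-.009+x*.0924+y*.9957,.035] for x,y in((-.11,-.118),(-.11,.118),(.12,.118),(.12,-.118))])
m=np.zeros(b.shape[:2],np.uint8);cv2.fillConvexPoly(m,P.astype(np.int32),1)
for n,k in(('white',(h[...,1]<60)&(h[...,2]>150)),('yellow',(h[...,0]>14)&(h[...,0]<30)&(h[...,1]>120)&(h[...,2]>150))):
    q,l,st,ce=cv2.connectedComponentsWithStats((k&(m>0)).astype(np.uint8))
    for i in range(1,q):
        if st[i,4]>8: print(n,st[i,4],ce[i],px2w(c,ce[i],.041)[0])
E
```

```text
t 28.7 at [0.4927 0.0521 0.1789] yaw 95.31 open 0.312 F [-0.4 -0.1 -1.7] g 39.9 j6 -0.04
0.4923,0.0502,0.091,95.3 -> [-0.0019 -0.0003  0.0879] roll 0.0

white 11 [194. 208.] [ 0.5865 -0.1238  0.041 ]
white 33 [247.4848 205.8485] [0.5371 0.003  0.041 ]
white 388 [226.8015 248.1392] [0.6739 0.0011 0.041 ]
white 38 [213.4474 238.1316] [ 0.657  -0.0405  0.041 ]
yellow 25 [205.56 196.8 ] [ 0.5432 -0.1106  0.041 ]
yellow 29 [267.9655 210.3103] [0.5344 0.0572 0.041 ]
yellow 36 [254.6944 244.0833] [0.6419 0.0604 0.041 ]
```

View pics/s11b.png

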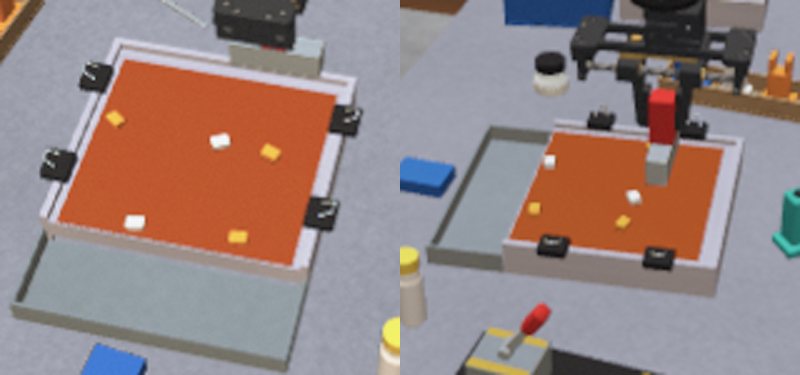

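>>> {"method": "step_arm", "body": {
  "motion": [
    {"travel":[-0.002,0,0.03],"roll":0},
    {"travel":[-0.002,0,0.06],"roll":0},
    {"travel":[-0.002,0,0.075],"roll":0},
    {"travel":[-0.002,0,0.085],"roll":0},
    {"travel":[-0.002,0,0.088],"roll":0},
    {"travel":[-0.002,0,0.088],"roll":0},
    {"travel":[-0.002,0,0.088],"roll":0}
  ]
}}

```text
time: 29.55
eef_pos: [0.4951, 0.0498, 0.0937]
ee_rot: [2.115, 2.321, 0.002]
force: [0.5, -0.0, -2.7]
opening: 0.316
grasp_force: 39.9
```

>>> {"method": "step_arm", "body": {
  "motion": [
    {"travel":[0,0.016,0],"roll":0},
    {"travel":[0,0.032,0],"roll":0},
    {"travel":[0,0.048,0],"roll":0},
    {"travel":[0,0.064,0],"roll":0},
    {"travel":[0,0.08,0],"roll":0},
    {"travel":[0,0.096,0],"roll":0},
    {"travel":[0,0.112,0],"roll":0},
    {"travel":[0,0.128,0],"roll":0},
    {"travel":[0,0.144,0],"roll":0},
    {"travel":[0,0.16,0],"roll":0},
    {"travel":[0,0.176,0],"roll":0},
    {"travel":[0,0.192,0],"roll":0}
  ]
}}

```text
time: 30.75
eef_pos: [0.6868, 0.0673, 0.0939]
ee_rot: [2.116, 2.321, 0.002]
force: [-0.3, 0.2, -1.9]
opening: 0.31
grasp_force: 39.9
```

```bash
cat > scr.py <<'E'
from m import *
np.set_printoptions(precision=4,suppress=True)
import sys
c=grab('scene',sys.argv[1]); b=c['image']; h=cv2.cvtColor(b,cv2.COLOR_BGR2HSV)
P=w2px(c,[[.558+x*.9957-y*.0924,-.009+x*.0924+y*.9957,z] for x,y,z in((-.11,-.118,.035),(-.11,.118,.035),(.21,.128,.004),(.21,-.128,.004))])
m=np.zeros(b.shape[:2],np.uint8);cv2.fillConvexPoly(m,P.astype(np.int32),1)
for n,k in(('white',(h[...,1]<60)&(h[...,2]>170)),('yellow',(h[...,0]>14)&(h[...,0]<30)&(h[...,1]>120)&(h[...,2]>120))):
    q,l,st,ce=cv2.connectedComponentsWithStats((k&(m>0)).astype(np.uint8))
    for i in range(1,q):
        if st[i,4]>6:
            o=[]
            for z in (.041,.01):
                p=px2w(c,ce[i],z)[0][:2]-[.558,-.009]; o.append(np.round([p[0]*.9957+p[1]*.0924,-p[0]*.0924+p[1]*.9957],3))
            print(n,st[i,4],'bed own if on bed',o[0],'if in tray',o[1])
E
python3 scr.py s12;python3 bed.py 0.13,0.065,0.15 -0.06,-0.012,0.15
```

```text
white 92 bed own if on bed [-0.019  0.005] if in tray [-0.043 -0.003]
white 39 bed own if on bed [-0.01   0.121] if in tray [-0.033  0.116]
white 10 bed own if on bed [ 0.115 -0.11 ] if in tray [ 0.095 -0.122]
white 38 bed own if on bed [ 0.096 -0.041] if in tray [ 0.076 -0.05 ]
white 66 bed own if on bed [0.095 0.122] if in tray [0.075 0.118]
white 11 bed own if on bed [ 0.133 -0.102] if in tray [ 0.114 -0.113]
white 11 bed own if on bed [ 0.132 -0.062] if in tray [ 0.113 -0.073]
white 11 bed own if on bed [ 0.133 -0.025] if in tray [ 0.114 -0.035]
white 111 bed own if on bed [0.115 0.085] if in tray [0.095 0.079]
white 8 bed own if on bed [0.132 0.122] if in tray [0.113 0.118]
white 20 bed own if on bed [ 0.227 -0.097] if in tray [ 0.212 -0.108]
white 10 bed own if on bed [ 0.227 -0.065] if in tray [ 0.212 -0.075]
white 8 bed own if on bed [ 0.228 -0.02 ] if in tray [ 0.212 -0.029]
white 8 bed own if on bed [0.227 0.003] if in tray [ 0.212 -0.005]
white 23 bed own if on bed [0.227 0.053] if in tray [0.212 0.046]
white 28 bed own if on bed [0.227 0.108] if in tray [0.211 0.103]
yellow 25 bed own if on bed [-0.024 -0.1  ] if in tray [-0.048 -0.111]
yellow 22 bed own if on bed [0.065 0.012] if in tray [0.044 0.004]
yellow 9 bed own if on bed [0.093 0.062] if in tray [0.072 0.056]
yellow 36 bed own if on bed [0.158 0.05 ] if in tray [0.141 0.043]
yellow 20 bed own if on bed [0.15  0.077] if in tray [0.132 0.071]
t 30.8 at [0.6896 0.0675 0.0943] yaw 95.29 open 0.312 F [ 4.5 -0.1 -1.8] g 39.9 j6 -0.03
0.6814,0.0677,0.15,95.3 -> [ 0.0009 -0.0078 -0.0558] roll -0.0
0.4994,-0.0265,0.15,95.3 -> [-0.0761 -0.1977 -0.0569] roll -0.0
```

>>> {"method": "step_arm", "body": {
  "motion": [
    {"travel":[0,0,-0.04],"roll":0},
    {"travel":[-0.02,-0.05,-0.056],"roll":0},
    {"travel":[-0.04,-0.1,-0.056],"roll":0},
    {"travel":[-0.076,-0.15,-0.056],"roll":0},
    {"travel":[-0.076,-0.197,-0.056],"roll":0},
    {"travel":[-0.076,-0.197,-0.056],"roll":0},
    {"travel":[-0.076,-0.197,-0.03],"roll":0},
    {"travel":[-0.076,-0.197,-0.01],"roll":0},
    {"travel":[-0.076,-0.197,0.002],"roll":0},
    {"travel":[-0.076,-0.197,0.002],"roll":0},
    {"travel":[-0.076,-0.197,0.002],"roll":0}
  ]
}}

```text
time: 31.9
eef_pos: [0.4969, -0.0265, 0.0911]
ee_rot: [2.116, 2.322, 0.001]
force: [0.3, 0.4, -2.7]
opening: 0.314
grasp_force: 39.9
```

```bash
python3 scr.py s13|grep yel;python3 bed.py -0.06,-0.012,0.0905
```

```text
yellow 25 bed own if on bed [-0.024 -0.1  ] if in tray [-0.048 -0.111]
yellow 32 bed own if on bed [0.148 0.076] if in tray [0.13 0.07]
yellow 33 bed own if on bed [0.159 0.05 ] if in tray [0.141 0.043]
t 31.9 at [ 0.4973 -0.0266  0.0915] yaw 95.31 open 0.314 F [-1.1  0.9 -1.4] g 39.9 j6 -0.2
0.4994,-0.0265,0.0905,95.3 -> [-0.0001  0.0021  0.0011] roll 0.0
```

Two yellow scraps are in the tray, so I sweep the middle lane next.

>>> {"method": "step_arm", "body": {
  "motion": [
    {"travel":[0,0.016,0.001],"roll":0},
    {"travel":[0,0.032,0.001],"roll":0},
    {"travel":[0,0.048,0.001],"roll":0},
    {"travel":[0,0.064,0.001],"roll":0},
    {"travel":[0,0.08,0.001],"roll":0},
    {"travel":[0,0.096,0.001],"roll":0},
    {"travel":[0,0.112,0.001],"roll":0},
    {"travel":[0,0.128,0.001],"roll":0},
    {"travel":[0,0.144,0.001],"roll":0},
    {"travel":[0,0.16,0.001],"roll":0},
    {"travel":[0,0.176,0.001],"roll":0},
    {"travel":[0,0.194,0.001],"roll":0}
  ]
}}

```text
time: 33.15
eef_pos: [0.6909, -0.0085, 0.0908]
ee_rot: [2.115, 2.321, 0.002]
force: [-1.2, 1.3, -1.9]
opening: 0.313
grasp_force: 39.9
```

```bash
python3 bed.py -0.06,-0.077,0.15 -0.06,-0.077,0.0905
```

```text
t 33.1 at [ 0.6909 -0.0085  0.0908] yaw 95.31 open 0.313 F [-1.2  1.3 -1.9] g 39.9 j6 -0.14
0.5054,-0.0912,0.15,95.3 -> [-0.0652 -0.1922 -0.0595] roll 0.0
0.5054,-0.0912,0.0905,95.3 -> [-0.0651 -0.1923 -0.    ] roll 0.0
```

>>> {"method": "step_arm", "body": {
  "motion": [
    {"travel":[0,0,-0.04],"roll":0},
    {"travel":[-0.02,-0.05,-0.056],"roll":0},
    {"travel":[-0.04,-0.1,-0.056],"roll":0},
    {"travel":[-0.06,-0.15,-0.056],"roll":0},
    {"travel":[-0.06,-0.192,-0.056],"roll":0},
    {"travel":[-0.06,-0.192,-0.056],"roll":0},
    {"travel":[-0.06,-0.192,-0.03],"roll":0},
    {"travel":[-0.06,-0.192,-0.01],"roll":0},
    {"travel":[-0.06,-0.192,0],"roll":0},
    {"travel":[-0.06,-0.192,0],"roll":0},
    {"travel":[-0.06,-0.192,0],"roll":0}
  ]
}}

```text
time: 34.25
eef_pos: [0.5047, -0.0862, 0.0904]
ee_rot: [2.115, 2.321, 0.001]
force: [-1.0, -0.3, -1.9]
opening: 0.314
grasp_force: 39.9
```

>>> {"method": "step_arm", "body": {
  "motion": [
    {"travel":[0,0.016,0],"roll":0},
    {"travel":[0,0.032,0],"roll":0},
    {"travel":[0,0.048,0],"roll":0},
    {"travel":[0,0.064,0],"roll":0},
    {"travel":[0,0.08,0],"roll":0},
    {"travel":[0,0.096,0],"roll":0},
    {"travel":[0,0.112,0],"roll":0},
    {"travel":[0,0.128,0],"roll":0},
    {"travel":[0,0.144,0],"roll":0},
    {"travel":[0,0.16,0],"roll":0},
    {"travel":[0,0.176,0],"roll":0},
    {"travel":[0,0.194,0],"roll":0}
  ]
}}

```text
time: 35.45
eef_pos: [0.6986, -0.0682, 0.091]
ee_rot: [2.115, 2.321, 0.002]
force: [1.3, -0.8, -1.7]
opening: 0.309
grasp_force: 39.9
```

>>> {"method": "step_arm", "body": {
  "motion": [
    {"travel":[0,0,-0.04],"roll":0},
    {"travel":[0,-0.05,-0.07],"roll":0},
    {"travel":[0,-0.1,-0.1],"roll":0},
    {"travel":[0,-0.15,-0.1],"roll":0},
    {"travel":[0,-0.2,-0.1],"roll":0},
    {"travel":[0,-0.24,-0.1],"roll":0},
    {"travel":[0,-0.24,-0.1],"roll":0}
  ]
}}

```text
time: 36.15
eef_pos: [0.452, -0.09, 0.1891]
ee_rot: [-2.115, -2.319, 0.004]
force: [0.4, -0.2, -3.1]
opening: 0.313
grasp_force: 39.9
```

```bash
python3 scr.py s14; python3 - <<'E'
from m import *
c=load('s14');d=grab('side','d14')
crop=lambda i,x,y,w,h,W,H: cv2.resize(i[y:y+h,x:x+w],(W,H),interpolation=cv2.INTER_CUBIC)
cv2.imwrite('pics/s14b.png',np.hstack([crop(c['image'],110,130,210,180,420,360),crop(d['image'],200,110,190,180,380,360)]))
E
python3 go.py 0.417,0.324,0.19,90
```

```text
white 39 bed own if on bed [-0.009  0.121] if in tray [-0.032  0.116]
white 67 bed own if on bed [0.095 0.122] if in tray [0.075 0.117]
white 47 bed own if on bed [ 0.143 -0.032] if in tray [ 0.125 -0.041]
white 10 bed own if on bed [0.132 0.052] if in tray [0.113 0.045]
white 51 bed own if on bed [0.161 0.012] if in tray [0.143 0.004]
white 8 bed own if on bed [ 0.228 -0.088] if in tray [ 0.212 -0.099]
white 8 bed own if on bed [0.228 0.06 ] if in tray [0.212 0.053]
white 9 bed own if on bed [0.228 0.116] if in tray [0.212 0.111]
yellow 22 bed own if on bed [ 0.143 -0.085] if in tray [ 0.124 -0.096]
yellow 32 bed own if on bed [0.148 0.076] if in tray [0.13 0.07]
yellow 33 bed own if on bed [0.159 0.05 ] if in tray [0.141 0.043]
t 36.2 at [ 0.4576 -0.0906  0.191 ] yaw 95.25 open 0.318 F [ 1.3 -0.9 -2.2] g 39.9 j6 -0.34
0.417,0.324,0.19,90 -> [ 0.4166 -0.0025  0.0006] roll 5.3
```

View pics/s14b.png

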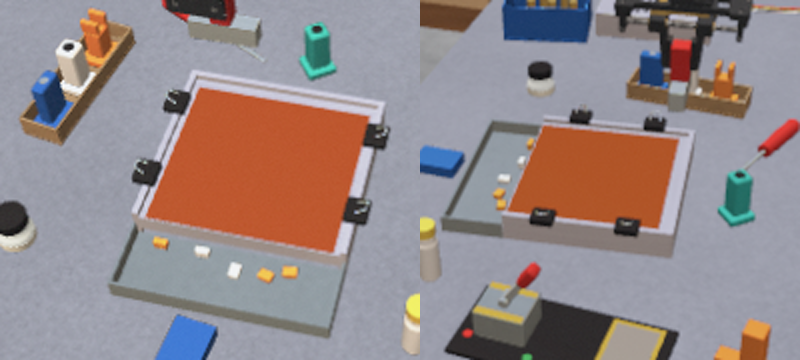

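>>> {"method": "step_arm", "body": {
  "motion": [
    {"travel":[0.417,0,0],"roll":8.3},
    {"travel":[0.417,0,0],"roll":8.3},
    {"travel":[0.417,0,0],"roll":8.3},
    {"travel":[0.417,0,0],"roll":8.3},
    {"travel":[0.417,0,0],"roll":8.3},
    {"travel":[0.417,0,0],"roll":8.3},
    {"travel":[0.417,0,0],"roll":8.3},
    {"travel":[0.417,0,0],"roll":8.3},
    {"travel":[0.417,0,0],"roll":8.3},
    {"travel":[0.417,0,0],"roll":8.3},
    {"travel":[0.417,0,0],"roll":8.3},
    {"travel":[0.417,0,0],"roll":8.3}
  ]
}}

```text
time: 37.45
eef_pos: [0.4201, 0.3245, 0.1897]
ee_rot: [2.279, 2.162, 0.0]
force: [-0.0, -0.7, -1.6]
opening: 0.314
grasp_force: 40.0
```

```bash
python3 go.py 0.417,0.324,0.0605,87
```

```text
t 37.5 at [0.4201 0.3245 0.1897] yaw 86.97 open 0.314 F [-0.  -0.7 -1.6] g 40.0 j6 0.66
0.417,0.324,0.0605,87 -> [-0.0006 -0.0031  0.1292] roll -0.0
```

>>> {"method": "step_arm", "body": {
  "motion": [
    {"travel":[0,-0.002,0.04],"roll":0},
    {"travel":[0,-0.002,0.08],"roll":0},
    {"travel":[0,-0.002,0.105],"roll":0},
    {"travel":[0,-0.002,0.115],"roll":0},
    {"travel":[0,-0.002,0.122],"roll":0},
    {"travel":[0,-0.002,0.127],"roll":0},
    {"travel":[0,-0.002,0.129],"roll":0},
    {"travel":[0,-0.002,0.129],"roll":0},
    {"travel":[0,-0.002,0.129],"roll":0}
  ]
}}

```text
time: 38.35
eef_pos: [0.418, 0.3254, 0.0616]
ee_rot: [2.279, 2.162, 0.003]
force: [0.1, -0.1, -2.1]
opening: 0.311
grasp_force: 40.0
```

```bash
python3 go.py
```

```text
t 38.4 at [0.418  0.3254 0.0616] yaw 87.0 open 0.311 F [ 0.1 -0.1 -2.1] g 40.0 j6 0.67
```

>>> {"method": "step_arm", "body": {
  "motion": [
    {"travel":[0,0,0.001],"roll":0},
    {"travel":[0,0,0.002],"roll":0},
    {"travel":[0,0,0.002],"roll":0}
  ]
}}

```text
time: 38.65
eef_pos: [0.418, 0.3257, 0.0604]
ee_rot: [-2.279, -2.163, -0.003]
force: [-2.5, -0.4, 6.4]
opening: 0.311
grasp_force: 40.0
```

>>> {"method": "step_arm", "body": {
  "motion": [
    {"travel":[0,0,0],"roll":0},
    {"travel":[0,0,0],"roll":0},
    {"travel":[0,0,0],"roll":0},
    {"travel":[0,0,0],"roll":0},
    {"travel":[0,0,0],"roll":0},
    {"travel":[0,0,0],"roll":0},
    {"travel":[0,0,-0.04],"roll":0},
    {"travel":[0,0,-0.08],"roll":0},
    {"travel":[0,0,-0.13],"roll":0},
    {"travel":[0,0,-0.13],"roll":0},
    {"travel":[0,0,-0.13],"roll":0}
  ],
  "claw": 1
}}

```text
time: 39.75
eef_pos: [0.4184, 0.3256, 0.1904]
ee_rot: [2.278, 2.162, 0.006]
force: [0.2, -0.2, -0.7]
opening: 1.006
grasp_force: 0.0
```

```bash
python3 go.py 0.49,0.319,0.19,87 0.49,0.319,0.100,87 0.60,0.314,0.1,87; python3 - <<'E'
from fit import *
grab('scene','s15');grab('side','d15')
print(fit(['s15','d15'],[.418,.325,-.05]))
def red(f):
    m=mask(load(f));n,l,st,ce=cv2.connectedComponentsWithStats(m);return [(ce[i].round(),st[i,4]) for i in range(1,n) if st[i,4]>20]
print(red('d15'),w2px(load('d15'),[.535,.3165,.108]))
# box contents vs before
a=load('s14')['image'].astype(int);b=load('s15')['image'].astype(int); print(np.abs(a-b).max(2)[150:215,115:150].max())
E
```

```text
t 39.8 at [0.4184 0.3256 0.1904] yaw 87.0 open 1.006 F [ 0.2 -0.2 -0.7] g 0.0 j6 0.67
0.49,0.319,0.19,87 -> [-0.0029  0.0718  0.0007] roll -0.0
0.49,0.319,0.100,87 -> [-0.0031  0.0715  0.0907] roll -0.0
0.60,0.314,0.1,87 -> [-0.0023  0.1817  0.091 ] roll -0.0
s15 [382.44552088 195.62116738] [381.74429224 194.53881279] [375 184  15  22 219]
d15 [304.61030479 271.40066714] [304.88560886 270.74907749] [299 259  13  24 271]
(array([0.41781847, 0.32241484, 0.05612589]), np.float64(0.4686654779521203))
[(array([380., 178.]), np.int32(144)), (array([254., 247.]), np.int32(75)), (array([305., 271.]), np.int32(271))] [[259.2226835  247.54161481]]
10
```

>>> {"method": "step_arm", "body": {
  "motion": [
    {"travel":[-0.003,0.04,0],"roll":0},
    {"travel":[-0.003,0.072,0],"roll":0},
    {"travel":[-0.003,0.072,0],"roll":0},
    {"travel":[-0.003,0.072,0],"roll":0},
    {"travel":[-0.003,0.072,0],"roll":0},
    {"travel":[-0.003,0.072,0],"roll":0},
    {"travel":[-0.003,0.072,0],"roll":0},
    {"travel":[-0.003,0.072,0],"roll":0},
    {"travel":[-0.003,0.072,0],"roll":0},
    {"travel":[-0.003,0.072,0],"roll":0}
  ],
  "claw": -1,
  "grip_force": 10
}}

```text
time: 40.85
eef_pos: [0.489, 0.3182, 0.1888]
ee_rot: [2.279, 2.163, 0.001]
force: [-0.1, -0.1, -1.0]
opening: 0.117
grasp_force: 0.0
```

>>> {"method": "step_arm", "body": {
  "motion": [
    {"travel":[0,0,0.04],"roll":0},
    {"travel":[0,0,0.08],"roll":0},
    {"travel":[0,0,0.096],"roll":0},
    {"travel":[0,0,0.096],"roll":0},
    {"travel":[0,0.02,0.096],"roll":0},
    {"travel":[0,0.035,0.096],"roll":0},
    {"travel":[0,0.05,0.096],"roll":0},
    {"travel":[0,0.065,0.096],"roll":0},
    {"travel":[0,0.08,0.096],"roll":0},
    {"travel":[0,0.09,0.096],"roll":0},
    {"travel":[0,0.095,0.096],"roll":0},
    {"travel":[0,0.095,0.096],"roll":0}
  ]
}}

```text
time: 42.05
eef_pos: [0.5846, 0.3129, 0.0923]
ee_rot: [-2.28, -2.162, 0.0]
force: [-0.2, 0.1, -0.1]
opening: 0.007
grasp_force: 0.0
```

>>> {"method": "step_arm", "body": {
  "motion": [
    {"travel":[0,-0.02,-0.01],"roll":0},
    {"travel":[0,-0.02,-0.06],"roll":0},
    {"travel":[0,-0.02,-0.11],"roll":0},
    {"travel":[0,-0.02,-0.16],"roll":0},
    {"travel":[0,-0.02,-0.2],"roll":0},
    {"travel":[0,-0.02,-0.2],"roll":0},
    {"travel":[0,-0.02,-0.2],"roll":0}
  ]
}}

```text
time: 42.75
eef_pos: [0.564, 0.3146, 0.2941]
ee_rot: [2.278, 2.162, 0.004]
force: [0.2, -0.2, -0.7]
opening: 0.004
grasp_force: 0.0
```

```bash
python3 go.py; python3 - <<'E'
from fit import *
s=grab('scene','s16');d=grab('side','d16')
print(fit(['s16','d16'],[.418,.325,-.05]))
def red(f):
    m=mask(load(f));n,l,st,ce=cv2.connectedComponentsWithStats(m);return [(ce[i].round(),st[i,4]) for i in range(1,n) if st[i,4]>20]
print(red('d16'),red('s16'),red('side0'),red('scene0'),w2px(d,[.617,.3125,.108]),w2px(s,[.617,.3125,.108]))
a=load('s15')['image'].astype(int);b=s['image'].astype(int); k=np.abs(a-b).max(2); print('box',k[145:215,115:180].max(),'tray',k[235:300,160:290].max())
E
python3 scr.py s17|grep -v ' [689] bed'
```

```text
t 42.8 at [0.564  0.3146 0.2941] yaw 87.02 open 0.004 F [ 0.2 -0.2 -0.7] g 0.0 j6 0.52
s16 [382.44552088 195.62116738] [381.69907407 194.6712963 ] [375 184  15  22 216]
d16 [304.61030479 271.40066714] [304.88560886 270.74907749] [299 259  13  24 271]
(array([0.41781847, 0.32241484, 0.05612589]), np.float64(0.48602777040842293))
[(array([380., 178.]), np.int32(143)), (array([229., 242.]), np.int32(97)), (array([305., 271.]), np.int32(271))] [(array([204., 136.]), np.int32(220)), (array([382., 195.]), np.int32(216)), (array([362., 248.]), np.int32(55)), (array([368., 277.]), np.int32(22))] [(array([380., 178.]), np.int32(144)), (array([229., 242.]), np.int32(98)), (array([301., 270.]), np.int32(251))] [(array([204., 136.]), np.int32(220)), (array([381., 198.]), np.int32(230)), (array([362., 248.]), np.int32(55)), (array([368., 277.]), np.int32(22))] [[228.40419334 240.34869768]] [[363.48693388 247.6583483 ]]
box 11 tray 8
white 40 bed own if on bed [-0.01   0.121] if in tray [-0.033  0.116]
white 71 bed own if on bed [0.096 0.12 ] if in tray [0.077 0.115]
white 10 bed own if on bed [ 0.133 -0.101] if in tray [ 0.114 -0.112]
white 139 bed own if on bed [0.136 0.019] if in tray [0.117 0.011]
white 15 bed own if on bed [0.114 0.068] if in tray [0.095 0.062]
white 56 bed own if on bed [0.161 0.012] if in tray [0.143 0.004]
white 11 bed own if on bed [ 0.227 -0.088] if in tray [ 0.212 -0.099]
white 10 bed own if on bed [ 0.227 -0.065] if in tray [ 0.212 -0.075]
white 7 bed own if on bed [ 0.227 -0.019] if in tray [ 0.212 -0.028]
white 14 bed own if on bed [0.227 0.031] if in tray [0.212 0.024]
white 14 bed own if on bed [0.227 0.063] if in tray [0.211 0.056]
white 30 bed own if on bed [0.227 0.109] if in tray [0.211 0.105]
yellow 22 bed own if on bed [ 0.143 -0.085] if in tray [ 0.124 -0.096]
yellow 32 bed own if on bed [0.148 0.076] if in tray [0.13 0.07]
yellow 33 bed own if on bed [0.159 0.05 ] if in tray [0.141 0.043]
```

```bash
python3 -c "
from bench import arm
print(arm.hand_in())"
```

```text
the job is handed in; nothing more can be done
None
```

I've handed the job in; no verdict came back. The last camera images show the three prints (duct, shell, clamp) standing in the kit box, all five scraps in the tray, the scraper upright on its pad and the isolator switched back on.

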